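Tidy the folding table of a laundromat

ROBOT

A 6-joint arm with a two-finger parallel gripper is mounted at the origin on the work surface. World frame = base frame: x ahead of the robot, y to its left, z up, the work surface at z = 0. Lengths are in m, angles in rad, forces in N, time in s.
With the tool pointing down it reaches from about 0.35 to 0.975 m from the base axis. Payload 4.9 kg.
Tool frame: the origin (TCP) lies on the mounting face of the last link; the fingertips stand 173 mm ahead of it and the grasp point (between the pads) lies 155 mm ahead of it; x points along the fingers, z is the direction in which the jaws open and shut, and the axes are right-handed (so a half turn about x gives the same grasp; the last joint's range is limited). The gripper opens to 85 mm and grips with 20 to 120 N. Pads are 22 mm wide; open, the fingers measure 114 mm over their backs; the gripper's body (76 mm by 85 mm) begins 54 mm behind the grasp point. The pads swing forward as they close: fully open they stand 13 mm farther back than shut.
Start: joints at [1.197, 0.053, 1.613, -0, 1.476, -0.119], TCP at [0.158, 0.605, 0.405] pointing down, gripper open.
Joint ranges: [-3.01, 3.01], [-1.01, 2.22], [0.06, 2.58], [-1.02, 4.17], [0.09, 2.62], [-3.14, 3.14]. Speed limits (rad/s): [2.57, 2.57, 3.14, 3.14, 3.14, 3.14].

INTERFACE

Orientations are given as a rotation vector (axis times angle).
In Python, from station import get_obs, get_image, get_calibration, finish_job, look_for, masks_of, tip_of gives the robot as it stands.
- The arm moves only by the tool carry_out, never from a script. Its argument "increments" is a list of rows, each a list of 3 entries, a list of its own where there are three numbers: the turn, a rotation vector about the world's x, y, z in units of 0.1 rad (1.0 is 0.1 rad), then the shift along the world's x, y, z in units of 20 mm (1.0 is 20 mm), then the opening, from 0 (shut) to 1 (fully open). A call has 1 to 8 rows; each row shifts and turns the pose as measured when the row begins; what a row does not reach is not made up. A row lasts 1/10 s, in which the tool goes at most 50 mm and 8.59 degrees, less where a joint would pass 70% of its speed; a pose out of reach is approached as far as the arm can. A call with a number of a shift or a turn outside -1 to 1 is refused whole. A call with a gripper value outside its range is refused whole. The fingers move at their own pace and stop on an object; "squeeze" is the grip in N (left out, the last holds). Time passes only in rows, so rows that do not move let the fingers close. It gives the time, the measured TCP pose, the force and the opening at its end, in the units of the state.
- get_obs(): the state, without advancing time (a new reading comes with each control period).
- get_image(name): name is "scene" or "side" or "wrist"; returns (picture, depth): 384x512x3 uint8, blue, green, red; 384x512 float32, m along the optical axis (not along the pixel's ray), 0 where there is no reading.
- get_calibration(name): a dict with "fx", "fy", "cx", "cy" (pixels), "k1" (the pictures are not rectified: a ray, as slopes to the right and down, at radius r is drawn at 1 + k1 r^2 times it, then the intrinsics apply), "position" and "orientation" of the camera in the world. Camera axes: x right, y down, z forward; pixel columns grow to the right and rows downward; lengths in m; the calibration is good to about 2 mm. A picture is of the moment at which its call begins: read the wrist's pose just before it. get_calibration takes no time and is no camera call; for the wrist camera it gives the pose at the moment of the call.
- finish_job(): hands the job in, once; it reports no verdict.
Trained networks look in the newest picture that a camera, given by its name, has taken for a name from the list of things; names that differ only in an ending like _2 or _b are one class to them, and where a whole thing is asked for, a point or a joint stands for the part that bears it (a point fixed in the world has none). Each returns a list of dicts, best first, with "p" (0 to 1); they miss things now and then, are a little off and sometimes report something else, mostly with a low value. They report only what shows in the picture. A call takes as long as a camera call. They do not tell look-alikes from the thing itself.
- look_for(camera, query): "centre" ([column, row] in pixels, amid what is visible of it).
- masks_of(camera, query): "region" (384x512 bool, what is visible of it) and "centre" ([column, row] in pixels, amid what is visible of it).
- tip_of(camera, query): "centre" ([column, row] in pixels: a listed point, or the origin of a listed thing).
The state is a dict: "t": time; "q": joint angles; "dq": joint speeds; "effort": joint torques, N m; "tool_pos": TCP position; "tool_rot": TCP orientation; "contact_force": force on the tool from outside, world axes, zero at the start; "wrist_torque": the same for the moment, N m; "opening": finger opening in m.
Only numpy, scipy, OpenCV 4.12 (cv2) and the standard library are available. Lean on these libraries where they do the work, as an engineer would, in place of code of your own. Each camera call takes 0.05 s, during which the arm holds its last target.

TASK

Sort the things left on the laundromat's folding table into the three shallow trays: the two dosing cups go into the blue tray, standing upright, one in each bay; the two clothes pegs go into the yellow tray, lying flat on its floor, one in each bay; and the scrubbing brush goes into the grey tray, lying on its bristles. Go by the kind of thing, not by its colour, and leave the round tin and the purple carton where they stand.

Things in the scene. Friction and masses are not known exactly. Their poses are not given: they have to be found in the camera images.
- red_cup: Red dosing cup for detergent: a hollow, open-topped, almost straight-sided round cup, red plastic, 50 mm across at the rim (48 mm at the foot), 55 mm high, wall 3 mm, about 40 g, standing upright on the table; origin at the centre of its underside, z up along its axis
- green_cup: Green dosing cup for detergent: a hollow, open-topped, almost straight-sided round cup, green plastic, 50 mm across at the rim (48 mm at the foot), 55 mm high, wall 3 mm, about 40 g, standing upright on the table; origin at the centre of its underside, z up along its axis
- blue_peg: Blue clothes peg lying flat: two blue plastic legs 86 mm long and 12 mm high along its x axis, joined at the middle by a steel spring block 26 mm long (x), 18 mm wide (y) and 14 mm high, the place to grip; the legs spread to 21 mm over all at one end; about 25 g; origin at the centre of its underside, z up. At the start its x axis is within 0.5 rad of the world's x
- red_peg: Red clothes peg lying flat: two red plastic legs 86 mm long and 12 mm high along its x axis, joined at the middle by a steel spring block 26 mm long (x), 18 mm wide (y) and 14 mm high, the place to grip; the legs spread to 21 mm over all at one end; about 25 g; origin at the centre of its underside, z up. At the start its x axis is within 0.5 rad of the world's x
- brush: Scrubbing brush lying on its bristles: a brown wooden back 84 mm (x) by 36 mm (y) and 16 mm thick on a stiff white bristle block 100 by 36 mm and 18 mm high that shows at both ends, 34 mm high in all, about 90 g; origin at the centre of its underside, x along its length, z up. At the start its x axis is within 0.5 rad of the world's x
- blue_tray: Blue plastic tray fixed to the table, 120 mm (x) by 150 mm (y) outside, 22 mm high, walls and floor 5 mm thick; a 5 mm divider along its x axis through its middle, as high as the rim, parts it into two equal bays, each 110 mm (x) by 67 mm (y), centred 36 mm to either side (+y and -y) of the origin; origin at the centre of its underside, z up; it may be turned by up to 0.3 rad
- yellow_tray: Yellow plastic tray fixed to the table, 120 mm (x) by 150 mm (y) outside, 22 mm high, walls and floor 5 mm thick; a 5 mm divider along its x axis through its middle, as high as the rim, parts it into two equal bays, each 110 mm (x) by 67 mm (y), centred 36 mm to either side (+y and -y) of the origin; origin at the centre of its underside, z up; it may be turned by up to 0.3 rad
- grey_tray: Grey plastic tray fixed to the table, 120 mm (x) by 150 mm (y) outside, 22 mm high, walls and floor 5 mm thick; one undivided bay, 110 by 140 mm inside; origin at the centre of its underside, z up; it may be turned by up to 0.3 rad
- tin: Bystander, not to be disturbed: closed round aluminium tin with a white lid, 58 mm across, 46 mm high, standing loose among the things; origin at the centre of its underside
- carton: Bystander, not to be disturbed: small purple cardboard carton with a pale paper label, 75 mm (x) by 48 mm (y), 45 mm high, standing loose among the things; origin at the centre of its underside
Not all that is in view belongs to the job. Of the things like the green_cup, leave any that is pink; of the rest the larger one is meant. There is more than one size of the red_peg; the job needs the smaller.

How it is judged:
At the end, for the whole second after the job is handed in: Cups upright (0.12 rad) on the blue tray's floor, one per bay; pegs level (0.15 rad) on the yellow tray's floor, one per bay; brush on its bristles (0.12 rad) on the grey tray's floor; all at rest; tin and carton within 25 mm of their start (x of red_cup in the frame of blue_tray between -0.055 and 0.055 m and y of red_cup in the frame of blue_tray between -0.07 and 0.07 m and z of red_cup in the frame of blue_tray between -0.005 and 0.012 m and angle between each of red_cup, green_cup, brush's own z axis and vertical below 0.12 rad and linear speed of each of red_cup, green_cup, blue_peg, red_peg, brush below 0.02 m/s and angular speed of each of red_cup, green_cup, blue_peg, red_peg, brush below 0.3 rad/s and x of green_cup in the frame of blue_tray between -0.055 and 0.055 m and y of green_cup in the frame of blue_tray between -0.07 and 0.07 m and z of green_cup in the frame of blue_tray between -0.005 and 0.012 m and x of blue_peg in the frame of yellow_tray between -0.055 and 0.055 m and y of blue_peg in the frame of yellow_tray between -0.07 and 0.07 m and z of blue_peg in the frame of yellow_tray between -0.005 and 0.0205 m and angle between blue_peg's own x axis and vertical between 1.42 and 1.72 rad and x of red_peg in the frame of yellow_tray between -0.055 and 0.055 m and y of red_peg in the frame of yellow_tray between -0.07 and 0.07 m and z of red_peg in the frame of yellow_tray between -0.005 and 0.0205 m and angle between red_peg's own x axis and vertical between 1.42 and 1.72 rad and x of brush in the frame of grey_tray between -0.055 and 0.055 m and y of brush in the frame of grey_tray between -0.07 and 0.07 m and z of brush in the frame of grey_tray between -0.005 and 0.012 m and ((y of red_cup in the frame of blue_tray above 0 m and y of green_cup in the frame of blue_tray below 0 m) or (y of red_cup in the frame of blue_tray below 0 m and y of green_cup in the frame of blue_tray above 0 m)) and ((y of blue_peg in the frame of yellow_tray above 0 m and y of red_peg in the frame of yellow_tray below 0 m) or (y of blue_peg in the frame of yellow_tray below 0 m and y of red_peg in the frame of yellow_tray above 0 m)) and distance of each of tin, carton from where it was at the start of the episode below 0.025 m); the robot touches nothing.
It fails at once if the tin is shoved more than 25 mm from its place or knocked over (distance of tin from where it was at the start of the episode above 0.025 m or angle between tin's own z axis and vertical above 0.4 rad).
It fails at once if the carton is shoved more than 25 mm from its place or knocked over (distance of carton from where it was at the start of the episode above 0.025 m or angle between carton's own z axis and vertical above 0.4 rad).
It also fails if it takes over 115 s, if anything falls off the work surface, if the arm or the gripper's body presses on something with over 40 N, if the wrist force passes 120 N, or if a joint passes its speed limit or range.

## Working session

There is one attempt and no reset: what is moved stays moved. The work goes in short steps, Python scripts to look and compute and a tool call to move; the robot and the scene stay as the last step left them, time stands still between calls to the robot, and variables do not carry over. Pictures are saved under pics/ and viewed, and the job is handed in when it is done.

Besides the shell and the picture viewer there is one more tool, called after "Request:" as a command line: name --argument value ..., lists and objects as JSON in quotes. carry_out: Moves the arm, as the interface text tells. Shifts and turns lie within -1 to 1; 1 stands for 20 mm of shift or 0.1 rad of turn. Its arguments: {"type":"object","properties":{"increments":{"type":"array","items":{"type":"array"}},"squeeze":{"type":"number"}},"required":["increments"]}

```bash
mkdir -p pics; ls; python3 - <<'E'
from station import *
import cv2
print(get_obs())
for n in ("scene","side","wrist"):
    im,d=get_image(n); cv2.imwrite(f"pics/{n}0.png",im); c=get_calibration(n); print(n,c)
E
```

```text
pics
{'t': 0.0, 'q': array([ 1.19701831e+00,  5.33372490e-02,  1.61429724e+00, -4.27240858e-06,
        1.47597923e+00, -1.18989871e-01]), 'dq': array([-0.00131421,  0.00040248, -0.00030347, -0.00064767, -0.00095857,
        0.00106135]), 'effort': array([ 1.46993556e-03, -3.93685162e+01, -3.70172954e+01, -7.29722296e-05,
        7.12074587e-03,  2.09913895e-05]), 'tool_pos': array([0.15741965, 0.60457081, 0.40347287]), 'tool_rot': array([-1.02061139,  1.32079678,  1.01887545]), 'contact_force': array([-0.47878117, -0.12800296,  0.40299551]), 'wrist_torque': array([-0.05421177,  0.01239123,  0.03610233]), 'opening': 0.08538564606838285}
scene {'fx': 351.15626454577546, 'fy': 351.15626454577546, 'cx': 255.99980512620186, 'cy': 187.81783896915053, 'k1': -0.012031150194191502, 'position': array([ 0.88950203, -0.71184054,  0.62584997]), 'orientation': array([-2.10312757, -0.61331477,  0.28939913])}
side {'fx': 448.3093957969731, 'fy': 448.3093957969731, 'cx': 250.92096114851182, 'cy': 200.4553282954953, 'k1': 0.006412110717812662, 'position': array([0.37974092, 0.97997091, 0.58852947]), 'orientation': array([-0.06597934,  2.69025112, -1.53856283])}
wrist {'fx': 335.73423443748936, 'fy': 335.73423443748936, 'cx': 253.29020945947005, 'cy': 188.07688331249392, 'k1': -0.00821192887835698, 'position': array([0.07952048, 0.62593519, 0.3731127 ]), 'orientation': array([2.27009914, 1.75601606, 0.28628674])}
```

View pics/scene0.png

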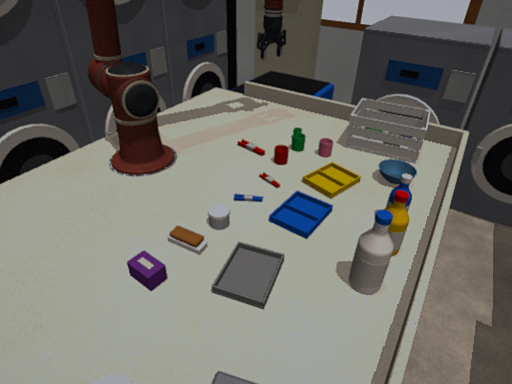

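View pics/side0.png

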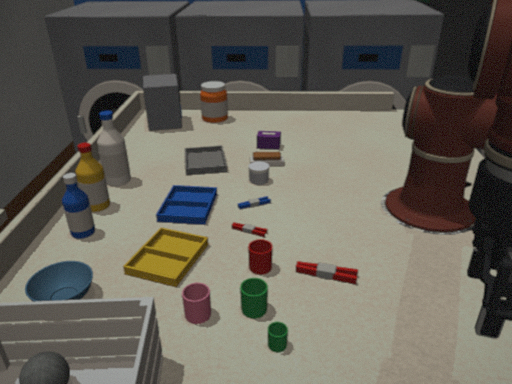

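View pics/wrist0.png

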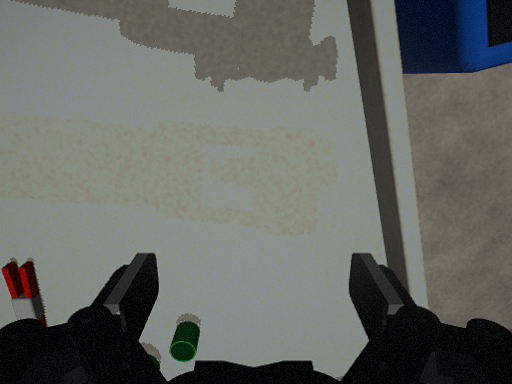

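The scene shows two reds pegs: a large one at scene (251,147) and a small one at (270,180). The green cups are a large one at (298,143) and a smaller one behind it, with a pink one at (326,148). Trays: yellow (331,180), blue (301,214), grey (249,273).

```bash
cat > h.py <<'E'
from station import *
import numpy as np, cv2
from scipy.spatial.transform import Rotation as R
def cloud(n, img=None):
    c=get_calibration(n); im,d=get_image(n)
    v,u=np.mgrid[0:384,0:512]
    K=np.array([[c['fx'],0,c['cx']],[0,c['fy'],c['cy']],[0,0,1]])
    p=cv2.undistortPoints(np.stack([u,v],-1).reshape(-1,1,2).astype(float),K,np.array([c['k1'],0,0,0])).reshape(384,512,2)
    P=np.dstack([p[...,0]*d,p[...,1]*d,d])
    W=P@R.from_rotvec(c['orientation']).as_matrix().T+c['position']
    W[d==0]=np.nan
    return im,W
def rect(P):
    r=cv2.minAreaRect((P[:,:2]*1000).astype(np.float32))
    return np.round(r[0],1),np.round(r[1],1),round(r[2],1)
E
python3 - <<'E'
from h import *
for n in ("scene","side"):
    im,W=cloud(n); np.save(f"W_{n}.npy",W); cv2.imwrite(f"im_{n}.png",im)
    m=W[...,2]; 
    for q in ["red_cup","green_cup","blue_peg","red_peg","brush","blue_tray","yellow_tray","grey_tray","tin","carton"]:
        for r in masks_of(n,q):
            if r['p']<0.2: continue
            P=W[r['region']]; P=P[~np.isnan(P[:,0])]
            if len(P)<5: continue
            P=P[P[:,2]>0.004]
            if len(P)<5: continue
            zt=np.percentile(P[:,2],97)
            T=P[P[:,2]>zt-0.006]
            print(n,q,round(r['p'],2),np.round(r['centre']),len(P),'zt %.3f'%zt,'all',*rect(P),'top',*rect(T))
print(get_obs()['t'])
E
```

```text
scene red_cup 0.52 [281. 155.] 240 zt 0.056 all [408.6 248.4] [46.8 53.4] 41.0 top [409.8 248.1] [46.  46.2] 61.4
scene green_cup 0.78 [327. 148.] 224 zt 0.057 all [518.2 386.9] [47.4 53.3] 27.3 top [520.1 388.3] [42.4 50. ] 14.2
scene green_cup 0.76 [294. 140.] 227 zt 0.056 all [414.5 393.9] [ 48.2 104.2] 4.3 top [417.3 370. ] [43.6 51.7] 14.7
scene green_cup 0.46 [295. 132.] 41 zt 0.055 all [381.3 430.7] [27.9 89.5] 25.2 top [401.2 392.1] [7.7 0.4] 7.7
scene green_cup 0.28 [219. 217.] 467 zt 0.049 all [ 432.9 -136.7] [55.9 55.6] 28.4 top [ 432.6 -136.2] [55.9 54.4] 28.4
scene blue_peg 0.48 [247. 197.] 126 zt 0.016 all [437.3  -2.8] [75.1 19.4] 29.2 top [437.2  -2.8] [74.9 19.4] 29.2
scene red_peg 0.49 [251. 149.] 163 zt 0.022 all [278.6 265.7] [ 24.8 118.1] 77.5 top [281.7 265. ] [ 24.7 112. ] 77.6
scene brush 0.73 [279. 153.] 239 zt 0.056 all [409.2 249. ] [46.4 53.1] 42.8 top [410.  248.3] [46.5 46.2] 61.4
scene brush 0.68 [190. 238.] 671 zt 0.037 all [ 413.5 -244.4] [101.1  36.9] 4.0 top [ 413.2 -244.2] [84.4 36.3] 2.4
scene blue_tray 0.98 [301. 214.] 1717 zt 0.024 all [603.1  2
[... 1702 characters left out ...]
0.89 [186. 203.] 1405 zt 0.022 all [605.   19.2] [155.2 121.1] 86.0 top [605.1  19.3] [155.2 120.7] 85.9
side yellow_tray 0.78 [164. 258.] 2320 zt 0.022 all [610.1 231. ] [152.5 122.8] 72.7 top [610.  230.8] [152.1 122.8] 72.7
side grey_tray 0.66 [203. 161.] 725 zt 0.021 all [ 601.5 -244.1] [119.3 158. ] 11.3 top [ 601.5 -243.6] [119.1 156. ] 10.7
side tin 0.76 [257. 174.] 386 zt 0.046 all [ 432.  -128.5] [51.6 53.1] 73.0 top [ 432.2 -129.3] [49.7 52.7] 74.6
side carton 0.93 [269. 138.] 397 zt 0.045 all [ 410.8 -369.4] [53.9 76.3] 88.5 top [ 410.8 -370.6] [51.9 73. ] 84.4
side carton 0.52 [188. 204.] 1423 zt 0.022 all [605.   19.2] [155.2 121.1] 86.0 top [605.1  19.3] [155.2 120.7] 85.9
1.25
```

```bash
cat >> h.py <<'E'
def pose():
    o=get_obs(); M=R.from_rotvec(o['tool_rot']).as_matrix()
    z=M[:,2]; yaw=np.degrees(np.arctan2(z[1],z[0]))
    print('t %.2f'%o['t'],'tcp',np.round(o['tool_pos']*1000,1),'xaxis',np.round(M[:,0],3),'jawyaw %.1f'%yaw,'q',np.round(o['q'],2),'open %.4f'%o['opening'],'F',np.round(o['contact_force'],1))
    return o
E
python3 - <<'E'
from h import *
pose()
for n in ("scene","side"):
    W=np.load(f"W_{n}.npy"); im=cv2.imread(f"im_{n}.png").astype(int); 
    for nm,c,rad in (("blue_peg",(.439,-.001),.06),("red_peg",(.445,.121),.06),("brush",(.4135,-.242),.065)):
        s=(np.hypot(W[...,0]-c[0],W[...,1]-c[1])<rad)&(W[...,2]>.0075)
        P=W[s][:,:2]; 
        if nm=='brush': P=W[s&(W[...,2]>.03)][:,:2]
        m=P.mean(0); w,v=np.linalg.eigh(np.cov(P.T)); a=v[:,1]; print(n,nm,len(P),np.round(m*1000,1),'yaw',np.degrees(np.arctan(a[1]/a[0])).round(1),rect(P))
E
```

```text
t 1.25 tcp [157.5 604.8 404.7] xaxis [ 0. -0. -1.] jawyaw 75.4 q [ 1.2   0.05  1.61 -0.    1.48 -0.12] open 0.0854 F [-0.4 -0.9  0.8]
scene blue_peg 135 [436.5  -4. ] yaw 24.8 (array([437.7,  -1.7]), array([80.6, 22.5]), 24.8)
scene red_peg 104 [442.5 115.1] yaw -19.9 (array([440.4, 116.9]), array([21.3, 89.1]), 67.8)
scene brush 349 [ 415.6 -245.6] yaw 3.8 (array([ 413.2, -244.2]), array([84.4, 36.3]), 2.4)
side blue_peg 139 [440.9   2.3] yaw 27.3 (array([439.2,   0.6]), array([85.9, 22.2]), 26.4)
side red_peg 176 [443.5 121.5] yaw -19.9 (array([445.2, 121.2]), array([22.3, 86.1]), 71.3)
side brush 123 [ 413.9 -238.8] yaw 4.2 (array([ 413.8, -239.5]), array([77.8, 32.7]), 1.0)
```

Request:
carry_out --increments '[[[0,0,-1],[0.95,-0.85,-0.5],1],[[0,0,-1],[0.95,-0.85,-0.5],1],[[0,0,-1],[0.95,-0.85,-0.5],1],[[0,0,-1],[0.95,-0.85,-0.5],1],[[0,0,-1],[0.95,-0.85,-0.5],1],[[0,0,-1],[0.95,-0.85,-0.5],1],[[0,0,-1],[0.95,-0.85,-0.5],1],[[0,0,-1],[0.95,-0.85,-0.5],1]]' --squeeze 30

```text
t: 2.05
tool_pos: [0.3122, 0.4657, 0.3252]
tool_rot: [-0.382, 1.53, 0.386]
contact_force: [0.1, -0.2, -0.2]
opening: 0.0853
```

```bash
python3 -c "from h import *; pose()"
```

```text
t 2.05 tcp [312.2 465.7 325.2] xaxis [ 0.006  0.004 -1.   ] jawyaw 28.1 q [ 0.85 -0.04  1.84 -0.    1.33  0.36] open 0.0853 F [ 0.1 -0.2 -0.2]
```

Request:
carry_out --increments '[[[0,0,-0.95],[0.88,-0.78,-0.3],1],[[0,0,-0.95],[0.88,-0.78,-0.3],1],[[0,0,-0.95],[0.88,-0.78,-0.3],1],[[0,0,-0.95],[0.88,-0.78,-0.3],1],[[0,0,-0.95],[0.88,-0.78,-0.3],1],[[0,0,-0.85],[0.88,-0.78,-0.3],1],[[0,0,0],[0,0,0],1]]'

```text
t: 2.75
tool_pos: [0.4232, 0.3657, 0.2867]
tool_rot: [0.077, 1.563, -0.078]
contact_force: [-0.1, -0.1, -1.0]
opening: 0.0855
```

```bash
python3 - <<'E'
from h import *
pose()
for n in ("wrist","side"):
    im,W=cloud(n); cv2.imwrite(f"pics/{n}1.png",im)
    for r in masks_of(n,"green_cup"):
        P=W[r['region']];P=P[P[:,2]>.045]
        if r['p']>.3 and len(P)>5: print(n,r['p'],np.round(r['centre']),np.round(P.max(0),3),rect(P))
E
```

```text
t 2.75 tcp [423.2 365.7 286.7] xaxis [ 0.007 -0.001 -1.   ] jawyaw -5.6 q [ 0.58 -0.    1.87 -0.    1.27  0.68] open 0.0855 F [-0.1 -0.1 -1. ]
wrist 0.66 [393. 150.] [0.545 0.416 0.057] (array([520.5, 391.3]), array([49.2, 49.1]), 29.6)
wrist 0.61 [243. 195.] [0.444 0.399 0.057] (array([419.9, 373.7]), array([49. , 49.3]), 78.3)
side 0.98 [254. 296.] [0.443 0.398 0.056] (array([418.4, 373.2]), array([48. , 49.7]), 3.4)
side 0.63 [195. 302.] [0.545 0.417 0.056] (array([519.9, 390.7]), array([48.2, 49. ]), 54.4)
```

View pics/wrist1.png

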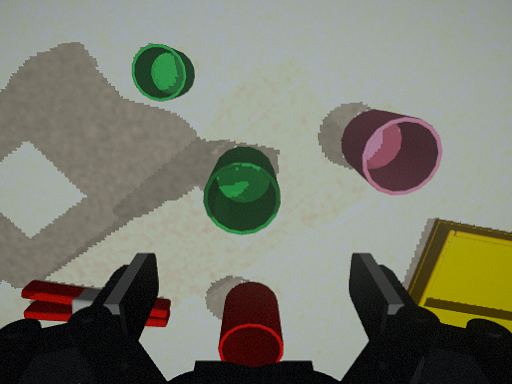

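Wrist view: the large green cup is at (243,195), the small one at (163,72) and the pink one at (390,150). Both cameras put the large cup at (419, 373) mm, top at 56 mm. Descending onto it.

Request:
carry_out --increments '[[[0,0,0.1],[-0.2,0.37,0],1],[[0,-0.05,0.1],[0,0,-0.8],1],[[0,-0.02,0],[0,0,-0.9],1],[[0,0,0],[0,0,-0.9],1],[[0,0,0],[0,0,-0.9],1],[[0,0,0],[0,0,-0.8],1],[[0,0,0],[0,0,0],1]]'

```text
t: 3.65
tool_pos: [0.4121, 0.3834, 0.2034]
tool_rot: [0.052, 1.551, -0.037]
contact_force: [0.1, -0.6, -0.6]
opening: 0.0852
```

```bash
python3 -c "from h import *; pose()"
```

```text
t 3.65 tcp [412.1 383.4 203.4] xaxis [ 0.02   0.008 -1.   ] jawyaw -3.3 q [ 0.62  0.11  1.91 -0.01  1.1   0.68] open 0.0852 F [ 0.1 -0.6 -0.6]
```

```bash
cat >> h.py <<'E'
def go(x,y,z,yaw,look=2):
    """print needed increments so that grasp axis is vertical at x,y mm, TCP z mm, jaw yaw deg"""
    for i in range(look): get_image("side")
    o=pose(); M=R.from_rotvec(o['tool_rot']).as_matrix()
    a=np.radians(yaw); X=np.array([0,0,-1.]); Z=np.array([np.cos(a),np.sin(a),0]); T=np.column_stack([X,np.cross(Z,X),Z])
    rv=R.from_matrix(T@M.T).as_rotvec()
    print('total shift units',np.round((np.array([x,y,z])-o['tool_pos']*1000)/20,2),'turn units',np.round(rv/0.1,2))
E
python3 -c "
from h import *
pose(); go(419.3,373.2,195,-4)"
```

```text
t 3.65 tcp [412.1 383.4 203.4] xaxis [ 0.02   0.008 -1.   ] jawyaw -3.3 q [ 0.62  0.11  1.91 -0.01  1.1   0.68] open 0.0852 F [ 0.1 -0.6 -0.6]
t 3.75 tcp [413.2 383.8 205.9] xaxis [ 0.024  0.011 -1.   ] jawyaw -3.3 q [ 0.62  0.11  1.91 -0.01  1.1   0.68] open 0.0849 F [0.5 0.4 0.6]
total shift units [ 0.31 -0.53 -0.54] turn units [-0.11  0.24 -0.13]
```

Request:
carry_out --increments '[[[-0.1,0.2,0],[0.3,-0.5,-0.2],1],[[0,0,0],[0,0,-0.3],1],[[0,0,0],[0,0,0],1]]'

```text
t: 4.05
tool_pos: [0.4205, 0.3744, 0.1987]
tool_rot: [0.046, 1.564, -0.041]
contact_force: [0.1, -0.6, -0.9]
opening: 0.0855
```

```bash
python3 -c "
from h import *
go(419.3,373.2,195,-4)"
```

```text
t 4.15 tcp [420.6 374.7 199.3] xaxis [ 0.008  0.004 -1.   ] jawyaw -3.2 q [ 0.6   0.12  1.9  -0.    1.1   0.65] open 0.0857 F [-0.1 -0.5  0.9]
total shift units [-0.07 -0.07 -0.21] turn units [-0.04  0.08 -0.14]
```

Well centred. Closing on the cup.

Request:
carry_out --increments '[[[0,0.05,0],[-0.05,-0.05,0],0.3],[[0,0,0],[0,0,0],0.3],[[0,0,0],[0,0,0],0.3],[[0,0,0],[0,0,0],0.3],[[0,0,0],[0,0,0],0.3],[[0,0,0],[0,0,0],0.3]]' --squeeze 25

```text
t: 4.75
tool_pos: [0.4198, 0.3738, 0.2003]
tool_rot: [0.047, 1.567, -0.04]
contact_force: [-0.1, 0.5, -0.7]
opening: 0.0492
```

Request:
carry_out --increments '[[[0,0,0],[0,0,0.6],0.3],[[0,0,0],[0,0,1],0.3],[[0,0,0],[0,0,1],0.3],[[0,0,0],[0,0,1],0.3],[[0,0,0],[0.2,-0.5,0.5],0.3],[[0,0,0],[0.5,-1,0],0.3],[[0,0,0],[0.5,-1,0],0.3],[[0,0,0],[0.5,-1,0],0.3]]'

```text
t: 5.55
tool_pos: [0.4535, 0.3016, 0.2894]
tool_rot: [0.043, 1.566, -0.036]
contact_force: [-0.8, 0.3, -0.6]
opening: 0.05
```

```bash
python3 -c "
from h import *
go(601.2,-18.3,280,-4,0)"
```

```text
t 5.55 tcp [453.5 301.6 289.4] xaxis [ 0.005  0.005 -1.   ] jawyaw -2.9 q [ 0.45 -0.04  1.91  0.    1.27  0.5 ] open 0.0500 F [-0.8  0.3 -0.6]
total shift units [  7.39 -15.99  -0.47] turn units [-0.05  0.05 -0.19]
```

Request:
carry_out --increments '[[[0,0,-0.05],[0.46,-1,0],0.3],[[0,0,0],[0.46,-1,0],0.3],[[0,0,0],[0.46,-1,0],0.3],[[0,0,0],[0.46,-1,0],0.3],[[0,0,0],[0.46,-1,0],0.3],[[0,0,0],[0.46,-1,0],0.3],[[0,0,0],[0.46,-1,0],0.3],[[0,0,0],[0.46,-1,0],0.3]]'

```text
t: 6.35
tool_pos: [0.529, 0.1292, 0.291]
tool_rot: [0.047, 1.565, -0.043]
contact_force: [-0.1, 0.3, -1.2]
opening: 0.0497
```

```bash
python3 -c "
from h import *
go(601.2,-18.3,280,-4,0)"
```

```text
t 6.35 tcp [529.  129.2 291. ] xaxis [ 0.005  0.002 -1.   ] jawyaw -3.3 q [ 0.1  -0.04  1.9   0.    1.27  0.16] open 0.0497 F [-0.1  0.3 -1.2]
total shift units [ 3.61 -7.37 -0.55] turn units [-0.02  0.05 -0.12]
```

Request:
carry_out --increments '[[[0,0,0],[0.48,-1,0],0.3],[[0,0,0],[0.48,-1,0],0.3],[[0,0,0],[0.48,-1,0],0.3],[[0,0,0],[0.48,-1,0],0.3],[[0,0,0],[0.48,-1,0],0.3],[[0,0,0],[0.4,-0.8,0],0.3],[[0,0,0],[0.3,-0.5,0],0.3],[[0,0,0],[0,0,0],0.3]]'

```text
t: 7.15
tool_pos: [0.5923, -0.0097, 0.292]
tool_rot: [0.05, 1.566, -0.049]
contact_force: [0.3, 0.5, -0.0]
opening: 0.0497
```

```bash
python3 - <<'E'
from h import *
im,W=cloud("wrist"); cv2.imwrite("pics/wrist2.png",im)
im,W=cloud("scene"); cv2.imwrite("pics/scene2.png",im)
for r in masks_of("scene","blue_tray")[:1]:
    P=W[r['region']];P=P[(P[:,2]>.019)&(P[:,2]<.027)]; print(rect(P))
go(601.2,-18.3,210,-4,0)
E
```

```text
(array([602.7,  15.1]), array([149.7, 121.2]), 85.5)
t 7.30 tcp [591.6  -8.  291.7] xaxis [ 0.003  0.001 -1.   ] jawyaw -3.5 q [-0.14  0.07  1.79  0.    1.28 -0.08] open 0.0497 F [ 0.6  0.5 -0.1]
total shift units [ 0.48 -0.52 -4.08] turn units [-0.01  0.03 -0.09]
```

View pics/wrist2.png

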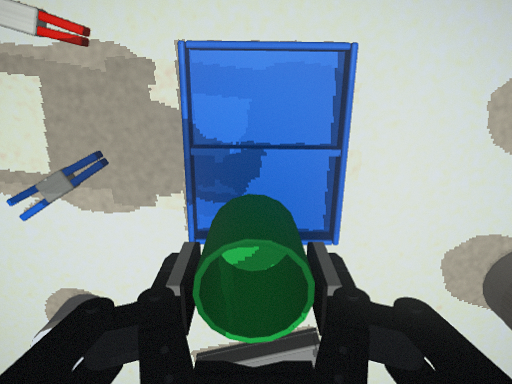

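View pics/scene2.png

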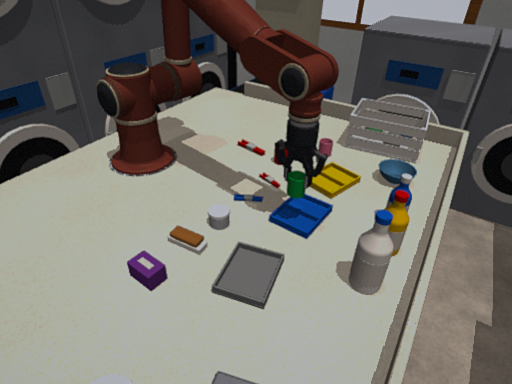

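Held cup hangs over the -y bay (tray x 190–345, divider row 148 in the wrist view). Lowering.

Request:
carry_out --increments '[[[0,0,0],[0.48,-0.5,0],0.3],[[0,0,0],[0,0,-0.8],0.3],[[0,0,0],[0,0,-0.9],0.3],[[0,0,0],[0,0,-0.9],0.3],[[0,0,0],[0,0,-0.5],0.3],[[0,0,0],[0,0,0],0.3]]'

```text
t: 7.9
tool_pos: [0.6009, -0.0159, 0.2241]
tool_rot: [0.046, 1.569, -0.043]
contact_force: [0.0, 0.6, -0.1]
opening: 0.0495
```

```bash
python3 - <<'E'
from h import *
go(601.2,-18.3,207,-4,2)
E
```

```text
t 8.00 tcp [601.6 -16.  226. ] xaxis [ 0.004  0.001 -1.   ] jawyaw -3.3 q [-0.15  0.17  1.8   0.    1.17 -0.09] open 0.0498 F [-0.3 -1.1  0.4]
total shift units [-0.02 -0.11 -0.95] turn units [-0.01  0.04 -0.13]
```

Request:
carry_out --increments '[[[0,0,0],[0,-0.1,-0.5],0.3],[[0,0,0],[0,0,-0.3],0.3],[[0,0,0],[0,0,0],0.3],[[0,0,0],[0,0,-0.1],0.3],[[0,0,0],[0,0,0],0.3]]'

```text
t: 8.5
tool_pos: [0.6028, -0.0183, 0.2094]
tool_rot: [0.045, 1.561, -0.044]
contact_force: [0.2, 0.1, -0.5]
opening: 0.0495
```

```bash
python3 - <<'E'
from h import *
go(601.2,-18.3,207,-4,1)
E
```

```text
t 8.55 tcp [603.  -18.3 209.7] xaxis [ 0.01  0.   -1.  ] jawyaw -3.3 q [-0.15  0.2   1.8   0.    1.13 -0.1 ] open 0.0498 F [ 0.2  0.2 -0.7]
total shift units [-0.09  0.   -0.14] turn units [-0.    0.1  -0.13]
```

Request:
carry_out --increments '[[[0,0.05,0],[0,0,-0.15],0.3],[[0,0,0],[0,0,0],0.3],[[0,0,0],[0,0,0],0.9],[[0,0,0],[0,0,0],0.9],[[0,0,0],[0,0,0],1],[[0,0,0],[0,0,0.4],1],[[0,0,0],[0,0,1],1],[[0,0,0],[0,0,1],1]]'

```text
t: 9.35
tool_pos: [0.602, -0.0182, 0.2542]
tool_rot: [0.046, 1.571, -0.044]
contact_force: [1.1, 0.1, 0.5]
opening: 0.0855
```

Request:
carry_out --increments '[[[0,0,0],[0,0,1],1],[[0,0,0],[-0.3,0.6,0.5],1],[[0,0,0],[-0.7,1,0],1],[[0,0,0],[-0.7,1,0],1],[[0,0,0],[-0.7,1,0],1],[[0,0,0],[-0.7,1,0],1],[[0,0,0],[-0.7,1,0],1],[[0,0,0],[-0.7,1,0],1]]'

```text
t: 10.15
tool_pos: [0.5083, 0.1196, 0.293]
tool_rot: [0.049, 1.56, -0.046]
contact_force: [0.7, -0.4, 0.6]
opening: 0.0855
```

```bash
python3 - <<'E'
from h import *
im,W=cloud("scene"); cv2.imwrite("pics/scene3.png",im)
for r in masks_of("scene","green_cup"):
    P=W[r['region']];P=P[P[:,2]>.01]
    if r['p']>.3 and len(P)>5: print(r['p'],np.round(r['centre']),np.round(P.max(0),3),rect(P[P[:,2]>P[:,2].max()-.01]))
go(411,250.5,280,-4,0)
E
```

```text
0.78 [322. 149.] [0.541 0.419 0.058] (array([516.9, 388. ]), array([46.4, 54.2]), 25.1)
t 10.25 tcp [507.5 120.6 292.6] xaxis [ 0.009  0.002 -1.   ] jawyaw -3.3 q [ 0.09 -0.1   1.96  0.    1.28  0.15] open 0.0854 F [ 0.3 -0.1 -0.1]
total shift units [-4.83  6.5  -0.63] turn units [-0.02  0.09 -0.12]
```

View pics/scene3.png

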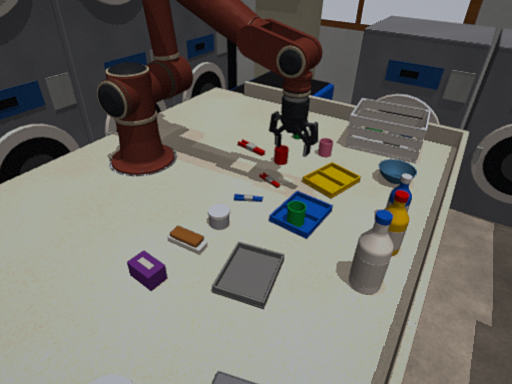

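Green cup stands upright in the blue tray at (297,213). On to the red cup.

Request:
carry_out --increments '[[[0,0.05,0],[-0.68,0.92,-0.1],1],[[0,0,0],[-0.68,0.92,-0.1],1],[[0,0,0],[-0.68,0.92,-0.1],1],[[0,0,0],[-0.68,0.92,-0.1],1],[[0,0,0],[-0.68,0.92,-0.1],1],[[0,0,0],[-0.68,0.92,-0.1],1],[[0,0,0],[-0.5,0.7,0],1],[[0,0,0],[0,0,0],1]]'

```text
t: 11.05
tool_pos: [0.4115, 0.2491, 0.2814]
tool_rot: [0.047, 1.564, -0.044]
contact_force: [0.6, -0.6, -0.4]
opening: 0.0852
```

```bash
python3 - <<'E'
from h import *
im,W=cloud("wrist"); cv2.imwrite("pics/wrist4.png",im)
for r in masks_of("wrist","red_cup"):
    P=W[r['region']];P=P[P[:,2]>.045]
    if r['p']>.3 and len(P)>5: print(r['p'],np.round(r['centre']),np.round(P.max(0),3),rect(P[P[:,2]>P[:,2].max()-.01]))
go(411,250.5,199,-4,0)
E
```

```text
0.91 [254. 200.] [0.438 0.277 0.057] (array([413.3, 252.6]), array([49.6, 48.9]), 84.3)
t 11.15 tcp [412.5 248.1 281.5] xaxis [ 0.007  0.001 -1.   ] jawyaw -3.4 q [ 0.39 -0.19  2.06 -0.    1.27  0.45] open 0.0852 F [ 0.  -0.6 -0.5]
total shift units [-0.08  0.12 -4.13] turn units [-0.01  0.07 -0.1 ]
```

Request:
carry_out --increments '[[[0,0.05,0],[0,0.2,-0.7],1],[[0,0,0],[0,0,-0.9],1],[[0,0,0],[0,0,-0.9],1],[[0,0,0],[0,0,-0.9],1],[[0,0,0],[0,0,-0.6],1],[[0,0,0],[0,0,0],1]]'

```text
t: 11.75
tool_pos: [0.4149, 0.2491, 0.1958]
tool_rot: [0.053, 1.568, -0.052]
contact_force: [-1.8, 0.3, 0.3]
opening: 0.0854
```

```bash
python3 - <<'E'
from h import *
go(412.5,251.5,199,-4,1)
E
```

```text
t 11.80 tcp [415.1 249.2 196.6] xaxis [ 0.003  0.001 -1.   ] jawyaw -3.8 q [ 0.39 -0.05  2.09 -0.    1.1   0.45] open 0.0857 F [ 0.1 -0.1  0.4]
total shift units [-0.13  0.11  0.12] turn units [-0.01  0.03 -0.04]
```

Request:
carry_out --increments '[[[0,0,0],[-0.13,0.1,0.1],0.3],[[0,0,0],[0,0,0],0.3],[[0,0,0],[0,0,0],0.3],[[0,0,0],[0,0,0],0.3],[[0,0,0],[0,0,0],0.3],[[0,0,0],[0,0,0],0.3]]'

```text
t: 12.4
tool_pos: [0.4142, 0.252, 0.2026]
tool_rot: [0.056, 1.56, -0.049]
contact_force: [0.3, 0.4, -0.3]
opening: 0.0489
```

Request:
carry_out --increments '[[[0,0,0],[0,0,0.6],0.3],[[0,0,0],[0,0,1],0.3],[[0,0,0],[0,0,1],0.3],[[0,0,0],[0.3,-0.3,1],0.3],[[0,0,0],[0.8,-0.8,0.4],0.3],[[0,0,0],[0.98,-1,0],0.3],[[0,0,0],[0.98,-1,0],0.3],[[0,0,0],[0.98,-1,0],0.3]]'

```text
t: 13.2
tool_pos: [0.4951, 0.1692, 0.2924]
tool_rot: [0.052, 1.556, -0.043]
contact_force: [0.1, 0.1, -0.6]
opening: 0.0487
```

```bash
python3 - <<'E'
from h import *
go(606,53.5,280,-4,0)
E
```

```text
t 13.20 tcp [495.1 169.2 292.4] xaxis [ 0.014  0.005 -1.   ] jawyaw -3.4 q [ 0.19 -0.1   1.96  0.    1.27  0.25] open 0.0487 F [ 0.1  0.1 -0.6]
total shift units [ 5.55 -5.78 -0.62] turn units [-0.05  0.14 -0.1 ]
```

Request:
carry_out --increments '[[[0,0.1,0],[0.9,-0.95,0],0.3],[[0,0,0],[0.9,-0.95,0],0.3],[[0,0,0],[0.9,-0.95,0],0.3],[[0,0,0],[0.9,-0.95,0],0.3],[[0,0,0],[0.9,-0.95,0],0.3],[[0,0,0],[0.8,-0.8,0],0.3],[[0,0,0],[0,0,0],0.3]]'

```text
t: 13.9
tool_pos: [0.6073, 0.0507, 0.3002]
tool_rot: [0.054, 1.559, -0.045]
contact_force: [-0.0, 0.2, -0.8]
opening: 0.0491
```

```bash
python3 - <<'E'
from h import *
im,W=cloud("wrist"); cv2.imwrite("pics/wrist5.png",im)
im,W=cloud("scene"); cv2.imwrite("pics/scene5.png",im)
go(606,53.5,208,-4,0)
E
```

```text
t 14.00 tcp [605.9  52.3 299.7] xaxis [ 0.01   0.006 -1.   ] jawyaw -3.6 q [-0.04  0.1   1.75  0.01  1.29  0.02] open 0.0488 F [-0.8 -0.  -1.1]
total shift units [ 0.    0.06 -4.58] turn units [-0.06  0.1  -0.08]
```

View pics/wrist5.png

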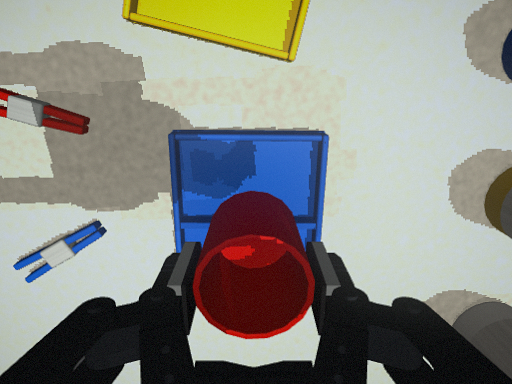

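View pics/scene5.png

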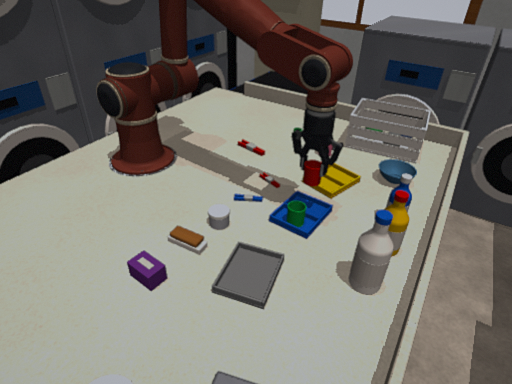

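```bash
python3 - <<'E'
from h import *
for n in ("scene","side"):
    im,W=cloud(n)
    hsv=cv2.cvtColor(im,cv2.COLOR_BGR2HSV)
    s=(np.hypot(W[...,0]-.6012,W[...,1]+.0183)<.06)&(W[...,2]>.03)&(W[...,2]<.09)
    P=W[s]; print(n,len(P),np.round(P.max(0),3),rect(P))
E
```

```text
scene 324 [0.627 0.003 0.065] (array([601.8, -23. ]), array([48. , 50.6]), 60.5)
side 250 [0.631 0.006 0.061] (array([605., -19.]), array([48.5, 50.4]), 48.0)
```

Request:
carry_out --increments '[[[-0.05,0.1,0],[0,0.05,-0.7],0.3],[[0,0,0],[0,0,-0.9],0.3],[[0,0,0],[0,0,-0.9],0.3],[[0,0,0],[0,0,-0.9],0.3],[[0,0,0],[0,0,-0.5],0.3],[[0,0,0],[0,0,0],0.3]]'

```text
t: 14.7
tool_pos: [0.6008, 0.059, 0.2148]
tool_rot: [0.043, 1.577, -0.042]
contact_force: [-0.8, 1.2, 0.0]
opening: 0.049
```

```bash
python3 - <<'E'
from h import *
go(606,53.5,208,-4,1)
E
```

```text
t 14.75 tcp [601.   59.  215.4] xaxis [-0.006  0.001 -1.   ] jawyaw -3.1 q [-0.03  0.19  1.8   0.    1.16  0.03] open 0.0488 F [ 0.3  0.3 -1.1]
total shift units [ 0.25 -0.27 -0.37] turn units [-0.01 -0.06 -0.16]
```

Green cup measured at (603,-21) mm with its rim near 60 mm: on the floor of the -y bay. Setting the red one down.

Request:
carry_out --increments '[[[0,0,0],[0.2,-0.25,-0.2],0.3],[[0,0,0],[0,0,-0.15],0.3],[[0,0,0],[0,0,0],0.3],[[0,0,0],[0,0,0],0.9],[[0,0,0],[0,0,0],0.9],[[0,0,0],[0,0,0],1],[[0,0,0],[0,0,0.4],1],[[0,0,0],[0,0,1],1]]'

```text
t: 15.55
tool_pos: [0.6058, 0.0536, 0.2382]
tool_rot: [0.043, 1.575, -0.042]
contact_force: [0.5, -0.3, -0.3]
opening: 0.0851
```

Request:
carry_out --increments '[[[0,0,0],[0,0,1],1],[[0,0,0],[0,0,1],1],[[0,0,0.8],[-0.6,0.2,0.2],0.7],[[0,0,0.9],[-1,0.4,0],0.5],[[0,0,0.9],[-1,0.4,0],0.5],[[0,0,0.9],[-1,0.4,0],0.5],[[0,0,0.9],[-1,0.4,0],0.5],[[0,0,0.9],[-1,0.4,0],0.5]]'

```text
t: 16.35
tool_pos: [0.4938, 0.098, 0.2957]
tool_rot: [-0.387, 1.524, 0.387]
contact_force: [0.5, -0.5, 0.6]
opening: 0.0426
```

```bash
python3 - <<'E'
from h import *
for n in ("scene","side"):
    im,W=cloud(n); cv2.imwrite(f"pics/{n}6.png",im)
    for nm,c in (("g",(.6012,-.0183)),("r",(.606,.0535))):
        s=(np.hypot(W[...,0]-c[0],W[...,1]-c[1])<.04)&(W[...,2]>.03)&(W[...,2]<.09)
        P=W[s]; print(n,nm,len(P),np.round(P.max(0),3),rect(P))
go(445,121,270,70,0)
E
```

```text
scene g 323 [0.627 0.003 0.062] (array([602.3, -22.3]), array([47.7, 51.5]), 27.6)
scene r 277 [0.629 0.077 0.063] (array([604.8,  51.2]), array([48.1, 51.2]), 9.9)
side g 279 [0.63  0.007 0.061] (array([604.5, -20.2]), array([51. , 51.1]), 70.1)
side r 370 [0.631 0.08  0.061] (array([606.4,  53.8]), array([52.3, 48.4]), 83.9)
t 16.45 tcp [493.   98.5 295.3] xaxis [ 0.01   0.003 -1.   ] jawyaw 28.2 q [ 0.05 -0.15  2.    0.    1.28 -0.45] open 0.0428 F [-0.2 -0.2  0.1]
total shift units [-2.4   1.13 -1.26] turn units [-0.07  0.09  7.29]
```

View pics/scene6.png

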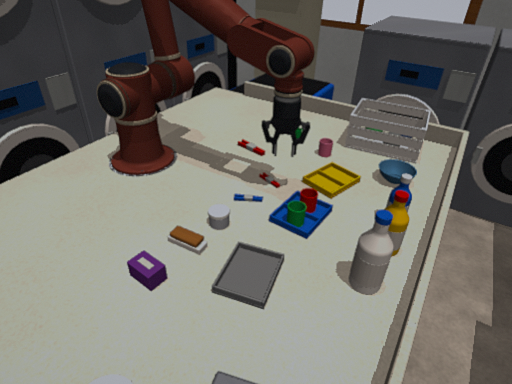

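Both cups stand in the blue tray (297,213 and 310,200), one per bay, rims at 61 mm. Now the small red peg.

Request:
carry_out --increments '[[[0,0.05,0.92],[-0.33,0.15,-0.15],0.5],[[0,0,0.92],[-0.33,0.15,-0.15],0.5],[[0,0,0.92],[-0.33,0.15,-0.15],0.5],[[0,0,0.92],[-0.33,0.15,-0.15],0.5],[[0,0,0.92],[-0.33,0.15,-0.15],0.5],[[0,0,0.92],[-0.33,0.15,-0.15],0.5],[[0,0,0.92],[-0.33,0.15,-0.15],0.5],[[0,0,0.5],[0,0,0],0.5]]'

```text
t: 17.25
tool_pos: [0.4506, 0.1186, 0.28]
tool_rot: [-0.93, 1.344, 0.93]
contact_force: [0.9, 0.5, 0.1]
opening: 0.0428
```

```bash
python3 - <<'E'
from h import *
im,W=cloud("wrist"); cv2.imwrite("pics/wrist7.png",im)
hsv=cv2.cvtColor(im,cv2.COLOR_BGR2HSV)
s=(np.hypot(W[...,0]-.445,W[...,1]-.121)<.06)&(W[...,2]>.006)&(W[...,2]<.03)
P=W[s][:,:2]; w,v=np.linalg.eigh(np.cov(P.T)); print(len(P),P.mean(0),rect(P),np.degrees(np.arctan(v[1,1]/v[0,1])))
b=s&(hsv[...,1]<90); P=W[b]; print('block',len(P),rect(P),P[:,2].mean())
go(445,121,270,70,0)
E
```

```text
2119 [0.44241515 0.12179531] (array([444.6, 120.1]), array([20.5, 85.3]), 69.2) -20.007052265963946
block 908 (array([445.1, 120.5]), array([19.9, 84.7]), 69.7) 0.013753617400020868
t 17.30 tcp [451.1 118.5 280.5] xaxis [ 0.015  0.01  -1.   ] jawyaw 68.8 q [ 0.1  -0.23  2.09  0.01  1.26 -1.11] open 0.0428 F [-0.  -1.   0.8]
total shift units [-0.3   0.12 -0.52] turn units [-0.1   0.15  0.21]
```

View pics/wrist7.png

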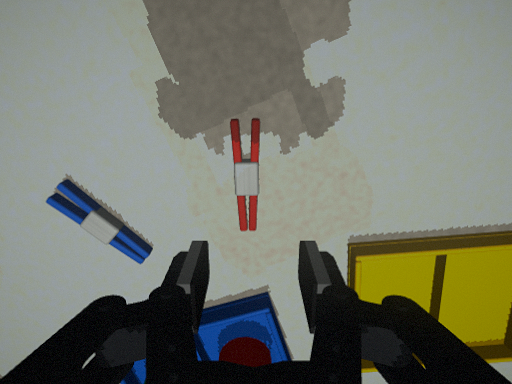

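```bash
python3 - <<'E'
from h import *
im,W=cloud("wrist")
for (u,v) in ((246,179),(101,226)): print(np.round(np.nanmedian(W[v-5:v+6,u-4:u+5].reshape(-1,3),0)*1000,1))
s=(np.hypot(W[...,0]-.439,W[...,1]-.001)<.06)&(W[...,2]>.006)&(W[...,2]<.03)
P=W[s][:,:2]; w,v=np.linalg.eigh(np.cov(P.T)); print(len(P),P.mean(0),rect(P),np.degrees(np.arctan(v[1,1]/v[0,1])))
s=(abs(W[...,0]-.61)<.13)&(abs(W[...,1]-.23)<.11)&(W[...,2]>.015)&(W[...,2]<.03); print('yt',rect(W[s]))
E
```

```text
[445.5 120.6  14.4]
[440.    3.3  14.3]
2475 [0.43708189 0.0014684 ] (array([439.8,   1.5]), array([85.9, 22. ]), 27.1) 27.001566800578406
yt (array([609.1, 229.9]), array([145.9, 121.3]), 73.3)
```

Wrist view: small red peg's block is at (246,178) and measures (445,121) mm, top 14 mm, 85 mm long, so it is the small one.

Request:
carry_out --increments '[[[-0.1,0.15,0.2],[-0.3,0.1,-0.6],0.5],[[0,0,0],[0,0,-0.9],0.5],[[0,0,0],[0,0,-0.9],0.5],[[0,0,0],[0,0,-0.9],0.5],[[0,0,0],[0,0,-0.9],0.5],[[0,0,0],[0,0,0],0.5]]'

```text
t: 17.95
tool_pos: [0.4451, 0.1201, 0.1928]
tool_rot: [-0.942, 1.36, 0.94]
contact_force: [-0.2, -0.8, 0.5]
opening: 0.0426
```

```bash
python3 - <<'E'
from h import *
go(445,120.7,179,70,1)
E
```

```text
t 18.00 tcp [445.7 120.2 194.1] xaxis [ 0.001 -0.002 -1.   ] jawyaw 69.4 q [ 0.1  -0.1   2.15 -0.    1.1  -1.11] open 0.0433 F [-0.8 -1.3  0.3]
total shift units [-0.04  0.02 -0.76] turn units [0.02 0.01 0.1 ]
```

Request:
carry_out --increments '[[[0,0,0.1],[-0.04,0,-0.4],0.5],[[0,0,0],[0,0,-0.35],0.45],[[0,0,0],[0,0,0],0.4],[[0,0,0],[0,0,0],0.4]]'

```text
t: 18.4
tool_pos: [0.4462, 0.1204, 0.1804]
tool_rot: [-0.952, 1.351, 0.944]
contact_force: [-0.1, -0.4, 0.2]
opening: 0.0342
```

```bash
python3 - <<'E'
from h import *
im,W=cloud("wrist"); cv2.imwrite("pics/wrist8.png",im)
im,W=cloud("side"); cv2.imwrite("pics/side8.png",cv2.resize(im[150:310,170:350],None,fx=4,fy=4)[:600,:720])
go(445,120.7,179,70,0)
E
```

```text
t 18.50 tcp [446.2 120.3 180.5] xaxis [ 0.005 -0.002 -1.   ] jawyaw 70.0 q [ 0.1  -0.08  2.15 -0.    1.07 -1.12] open 0.0343 F [0.4 0.6 0.6]
total shift units [-0.06  0.02 -0.07] turn units [ 0.02  0.05 -0.  ]
```

View pics/wrist8.png

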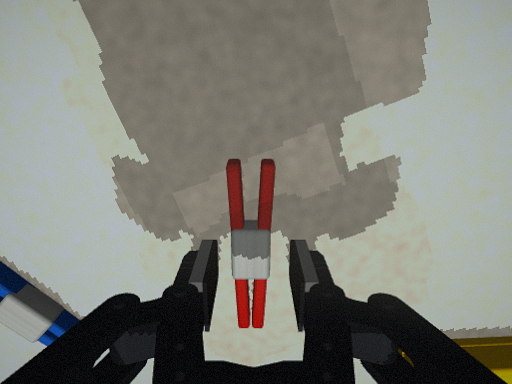

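View pics/side8.png

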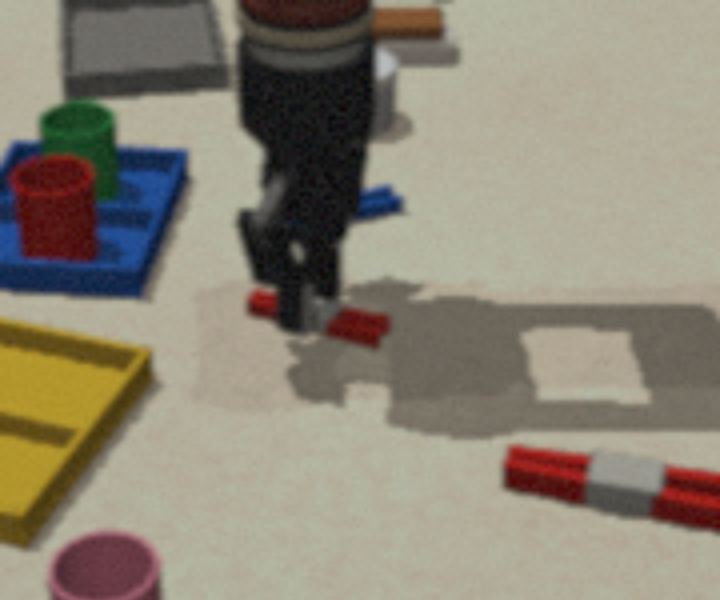

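The pads straddle the spring block. Closing.

Request:
carry_out --increments '[[[0,0.05,0],[-0.05,0,-0.1],0.05],[[0,0,0],[0,0,0],0.05],[[0,0,0],[0,0,0],0.05],[[0,0,0],[0,0,0],0.05],[[0,0,0],[0,0,0],0.05],[[0,0,0],[0,0,0.5],0.05],[[0,0,0],[0,0,1],0.05],[[0,0,0],[0,0,1],0.05]]' --squeeze 30

```text
t: 19.3
tool_pos: [0.4437, 0.1202, 0.2283]
tool_rot: [-0.948, 1.361, 0.95]
contact_force: [0.2, 0.1, -0.2]
opening: 0.0168
```

```bash
python3 - <<'E'
from h import *
a=np.radians(-17); ya=np.array([-np.sin(a),np.cos(a)]); c=np.array([608.8,230.2])
print('bays +y',c+36*ya,'-y',c-36*ya)
im,W=cloud("side"); cv2.imwrite("pics/side9.png",im)
b=c-36*ya
go(b[0],b[1],240,73,0)
E
```

```text
bays +y [619.32538137 264.62697121] -y [598.27461863 195.77302879]
t 19.35 tcp [445.3 120.4 232.1] xaxis [ 0.    -0.002 -1.   ] jawyaw 70.0 q [ 0.1  -0.17  2.13 -0.    1.18 -1.12] open 0.0172 F [2.9 1.1 2.1]
total shift units [7.65 3.77 0.39] turn units [0.02 0.   0.52]
```

View pics/side9.png

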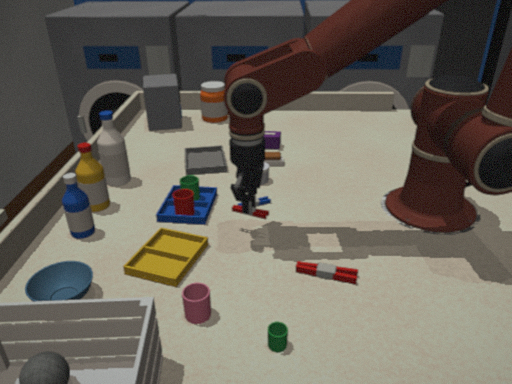

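Peg is held level at (250,210). Taking it to the +y bay of the yellow tray.

Request:
carry_out --increments '[[[0,0,0.1],[0.6,0.5,0.6],0.05],[[0,0,0.1],[1,0.83,0.3],0.05],[[0,0,0.1],[1,0.83,0],0.05],[[0,0,0.1],[1,0.83,0],0.05],[[0,0,0.1],[1,0.83,0],0.05],[[0,0,0],[1,0.83,0],0.05],[[0,0,0],[1,0.83,0],0.05],[[0,0,0],[1,0.83,0],0.05]]'

```text
t: 20.15
tool_pos: [0.6016, 0.2504, 0.2537]
tool_rot: [-0.99, 1.331, 0.981]
contact_force: [0.2, -0.2, -0.2]
opening: 0.017
```

```bash
python3 - <<'E'
from h import *
go(619.3,264.6,186,73,0)
E
```

```text
t 20.15 tcp [601.6 250.4 253.7] xaxis [ 0.007 -0.001 -1.   ] jawyaw 72.9 q [ 0.28  0.24  1.66 -0.    1.23 -0.99] open 0.0170 F [ 0.2 -0.2 -0.2]
total shift units [ 0.88  0.71 -3.39] turn units [0.01 0.07 0.02]
```

Request:
carry_out --increments '[[[0,0.05,0],[0.75,0.6,0],0.05],[[0,0,0],[0,0,0],0.05],[[0,0,0],[0,0,-0.6],0.05],[[0,0,0],[0,0,-0.6],0.05],[[0,0,0],[0,0,0],0.05]]'

```text
t: 20.65
tool_pos: [0.6174, 0.2635, 0.2269]
tool_rot: [-0.989, 1.335, 0.985]
contact_force: [-0.2, -0.2, -0.6]
opening: 0.017
```

```bash
python3 - <<'E'
from h import *
im,W=cloud("wrist"); cv2.imwrite("pics/wrist10.png",im)
s=(abs(W[...,0]-.61)<.13)&(abs(W[...,1]-.23)<.11)&(W[...,2]>.018)&(W[...,2]<.026); print('yt',rect(W[s]))
go(619.3,264.6,186,73,0)
E
```

```text
yt (array([610.5, 231.6]), array([150.5, 120. ]), 73.2)
t 20.70 tcp [617.6 263.6 227.6] xaxis [ 0.002 -0.001 -1.   ] jawyaw 72.9 q [ 0.29  0.32  1.62 -0.    1.2  -0.98] open 0.0167 F [ 0.4 -0.  -0.7]
total shift units [ 0.09  0.05 -2.08] turn units [0.01 0.02 0.01]
```

View pics/wrist10.png

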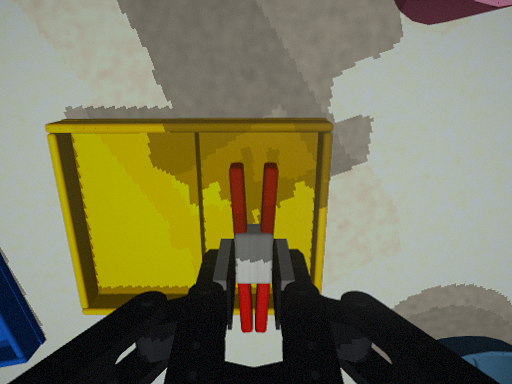

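Tray refined to (610.5,231.6); peg hangs level over the +y bay (divider at column 200). Lowering.

Request:
carry_out --increments '[[[0,0,0],[0.13,0.1,-0.6],0.05],[[0,0,0],[0,0,-0.6],0.05],[[0,0,0],[0,0,-0.4],0.05],[[0,0,0],[0,0,-0.2],0.05],[[0,0,0],[0,0,0],0.05]]'

```text
t: 21.2
tool_pos: [0.6193, 0.2647, 0.1878]
tool_rot: [-0.988, 1.336, 0.985]
contact_force: [0.4, 0.2, -0.8]
opening: 0.0172
```

```bash
python3 - <<'E'
from h import *
go(620.5,265.5,185,73,1)
E
```

```text
t 21.25 tcp [619.4 264.7 188.1] xaxis [ 0.001 -0.002 -1.   ] jawyaw 72.9 q [ 0.29  0.37  1.63 -0.    1.14 -0.98] open 0.0169 F [-0.5 -0.2 -0.3]
total shift units [ 0.06  0.04 -0.16] turn units [0.02 0.01 0.02]
```

Request:
carry_out --increments '[[[0,0,0],[0.05,0.05,-0.15],0.05],[[0,0,0],[0,0,0],0.05],[[0,0,0],[0,0,0],0.36],[[0,0,0],[0,0,0],0.36],[[0,0,0],[0,0,0.4],0.36],[[0,0,0],[0,0,0.8],0.36],[[0,0,0],[0,0,1],0.36],[[0,0,0],[0,0,1],0.36]]'

```text
t: 22.05
tool_pos: [0.6202, 0.2658, 0.2526]
tool_rot: [-0.988, 1.337, 0.985]
contact_force: [-0.3, 0.4, -0.3]
opening: 0.0303
```

```bash
python3 - <<'E'
from h import *
im,W=cloud("wrist"); cv2.imwrite("pics/wrist11.png",im)
go(440,2.5,270,117,0)
E
```

```text
t 22.10 tcp [621.7 266.3 257.6] xaxis [ 0.007 -0.    -1.   ] jawyaw 72.9 q [ 0.3   0.29  1.6  -0.    1.24 -0.98] open 0.0305 F [1.9 1.6 1.7]
total shift units [ -9.08 -13.19   0.62] turn units [-0.03  0.07  7.7 ]
```

View pics/wrist11.png

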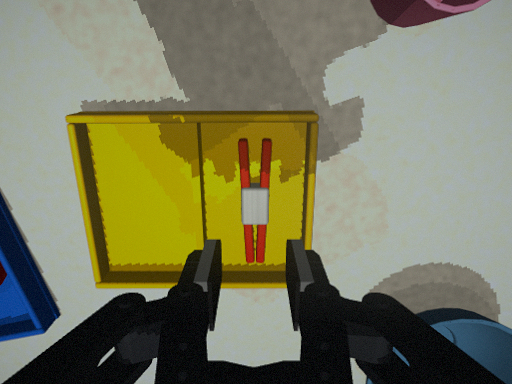

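Red peg lies flat in the +y bay at (255,203), released. On to the blue peg.

Request:
carry_out --increments '[[[0,0,0.5],[-0.5,-0.7,0.6],0.5],[[0,0,0.55],[-0.68,-1,0.4],0.5],[[0,0,0.55],[-0.68,-1,0.3],0.5],[[0,0,0.55],[-0.68,-1,0],0.5],[[0,0,0.55],[-0.68,-1,0],0.5],[[0,0,0.55],[-0.68,-1,0],0.5],[[0,0,0.55],[-0.68,-1,0],0.5],[[0,0,0.55],[-0.68,-1,0],0.5]]'

```text
t: 22.9
tool_pos: [0.5154, 0.1098, 0.2975]
tool_rot: [-1.33, 1.104, 1.309]
contact_force: [-0.4, -0.1, 0.1]
opening: 0.0425
```

```bash
python3 - <<'E'
from h import *
go(440,2.5,270,117,0)
E
```

```text
t 22.90 tcp [515.4 109.8 297.5] xaxis [ 0.026  0.012 -1.   ] jawyaw 99.1 q [ 0.07 -0.1   1.95  0.01  1.27 -1.67] open 0.0425 F [-0.4 -0.1  0.1]
total shift units [-3.77 -5.36 -1.37] turn units [-0.15  0.24  3.13]
```

Request:
carry_out --increments '[[[-0.1,0.15,0.5],[-0.65,-0.92,-0.2],0.5],[[0,0,0.5],[-0.65,-0.92,-0.2],0.5],[[0,0,0.5],[-0.65,-0.92,-0.2],0.5],[[0,0,0.5],[-0.65,-0.92,-0.2],0.5],[[0,0,0.5],[-0.65,-0.92,-0.2],0.5],[[0,0,0.4],[-0.4,-0.5,0],0.5],[[0,0,0],[0,0,0],0.5]]'

```text
t: 23.6
tool_pos: [0.4386, 0.0025, 0.2837]
tool_rot: [-1.549, 0.94, 1.52]
contact_force: [0.5, -0.3, 1.3]
opening: 0.0427
```

```bash
python3 - <<'E'
from h import *
im,W=cloud("wrist"); cv2.imwrite("pics/wrist12.png",im)
s=(np.hypot(W[...,0]-.44,W[...,1]-.002)<.06)&(W[...,2]>.006)&(W[...,2]<.03)
P=W[s][:,:2]; w,v=np.linalg.eigh(np.cov(P.T)); print(len(P),P.mean(0),rect(P),np.degrees(np.arctan(v[1,1]/v[0,1])))
go(440,2.5,270,117,0)
E
```

```text
2039 [ 4.37348536e-01 -2.10670518e-04] (array([439.9,   1.1]), array([85.8, 20.3]), 26.2) 26.23934337984515
t 23.65 tcp [439.    2.9 283.8] xaxis [ 0.022  0.005 -1.   ] jawyaw 116.3 q [-0.17 -0.32  2.15  0.01  1.28 -2.2 ] open 0.0427 F [-0.2  0.   0.7]
total shift units [ 0.05 -0.02 -0.69] turn units [-0.05  0.22  0.13]
```

View pics/wrist12.png

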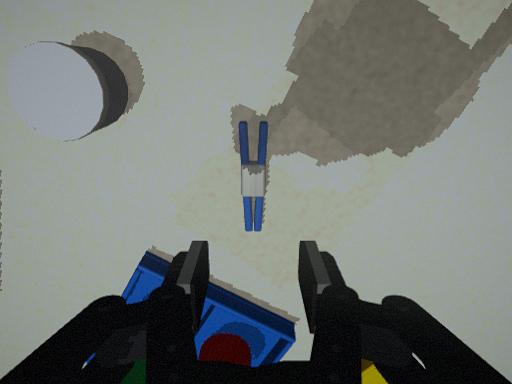

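Blue peg's block is at (253,180) in the wrist view, about (440,2) mm, yaw 26.3°. The tin stays well clear at (65,92).

Request:
carry_out --increments '[[[-0.05,0.2,0.05],[0.05,-0.03,-0.6],0.5],[[0,0,0],[0,0,-0.9],0.5],[[0,0,0],[0,0,-0.9],0.5],[[0,0,0],[0,0,-0.9],0.5],[[0,0,0],[0,0,-0.9],0.5],[[0,0,0],[0,0,0],0.5]]'

```text
t: 24.25
tool_pos: [0.4424, 0.0052, 0.1966]
tool_rot: [-1.546, 0.951, 1.541]
contact_force: [-1.5, -0.5, 0.2]
opening: 0.0429
```

```bash
python3 - <<'E'
from h import *
go(440,2,179,116.5,1)
E
```

```text
t 24.30 tcp [443.1   5.1 197.9] xaxis [ 0.005 -0.001 -1.   ] jawyaw 116.7 q [-0.16 -0.16  2.19 -0.    1.11 -2.19] open 0.0430 F [-0.2  0.1  1.2]
total shift units [-0.15 -0.16 -0.95] turn units [ 0.01  0.05 -0.03]
```

Request:
carry_out --increments '[[[0,0.05,0],[-0.15,-0.15,-0.4],0.5],[[0,0,0],[0,0,-0.45],0.45],[[0,0,0],[0,0,0],0.4],[[0,0,0],[0,0,0],0.4]]'

```text
t: 24.7
tool_pos: [0.4415, 0.0023, 0.1818]
tool_rot: [-1.547, 0.951, 1.541]
contact_force: [-0.3, 0.4, 0.6]
opening: 0.0345
```

```bash
python3 - <<'E'
from h import *
im,W=cloud("wrist"); cv2.imwrite("pics/wrist13.png",im)
go(440,2,179,116.5,1)
E
```

```text
t 24.80 tcp [441.5   2.3 181.9] xaxis [ 0.003 -0.002 -1.   ] jawyaw 116.7 q [-0.16 -0.14  2.2  -0.    1.08 -2.2 ] open 0.0345 F [-0.7  0.5  0.4]
total shift units [-0.08 -0.01 -0.15] turn units [ 0.02  0.03 -0.04]
```

View pics/wrist13.png

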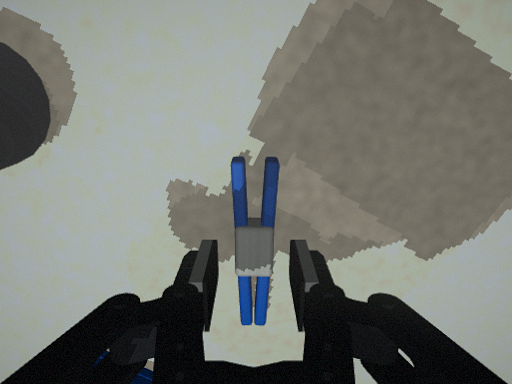

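Pads straddle the block (254,250). Closing and lifting.

Request:
carry_out --increments '[[[0,0.05,0],[-0.05,0,-0.15],0.05],[[0,0,0],[0,0,0],0.05],[[0,0,0],[0,0,0],0.05],[[0,0,0],[0,0,0],0.05],[[0,0,0],[0,0,0],0.05],[[0,0,0],[0,0,0.5],0.05],[[0,0,0],[0,0,1],0.05],[[0,0,0],[0,0,1],0.05]]'

```text
t: 25.6
tool_pos: [0.439, 0.0024, 0.2289]
tool_rot: [-1.54, 0.957, 1.55]
contact_force: [0.6, 0.3, -0.1]
opening: 0.017
```

```bash
python3 - <<'E'
from h import *
go(600,197.2,260,73,0)
E
```

```text
t 25.60 tcp [439.    2.4 228.9] xaxis [-0.008 -0.001 -1.   ] jawyaw 116.7 q [-0.16 -0.23  2.18 -0.    1.19 -2.2 ] open 0.0170 F [ 0.6  0.3 -0.1]
total shift units [8.05 9.74 1.55] turn units [-0.02 -0.08 -7.63]
```

Request:
carry_out --increments '[[[0,0,-0.5],[0,0.6,1],0.05],[[0,-0.05,-0.75],[0.7,1,1],0.05],[[0,0,-0.75],[0.8,1,0.3],0.05],[[0,0,-0.75],[0.85,1,0],0.05],[[0,0,-0.75],[0.85,1,0],0.05],[[0,0,-0.75],[0.85,1,0],0.05],[[0,0,-0.75],[0.85,1,0],0.05],[[0,0,-0.75],[0.85,1,0],0.05]]'

```text
t: 26.4
tool_pos: [0.5577, 0.1589, 0.2879]
tool_rot: [-1.116, 1.265, 1.099]
contact_force: [0.6, -0.2, -0.2]
opening: 0.0171
```

```bash
python3 - <<'E'
from h import *
go(600,197.2,240,73,0)
E
```

```text
t 26.40 tcp [557.7 158.9 287.9] xaxis [ 0.01  -0.004 -1.   ] jawyaw 82.2 q [ 0.15  0.04  1.82 -0.01  1.26 -1.28] open 0.0171 F [ 0.6 -0.2 -0.2]
total shift units [ 2.11  1.91 -2.4 ] turn units [ 0.05  0.1  -1.61]
```

Request:
carry_out --increments '[[[0,0.1,-0.5],[0.8,0.7,-0.4],0.05],[[0,0,-0.5],[0.8,0.7,-0.4],0.05],[[0,0,-0.4],[0.4,0.4,-0.4],0.05],[[0,0,0],[0,0,-0.4],0.05],[[0,0,0],[0,0,-0.4],0.05],[[0,0,0],[0,0,0],0.05]]'

```text
t: 27.0
tool_pos: [0.6006, 0.1989, 0.2505]
tool_rot: [-1.006, 1.328, 0.998]
contact_force: [-0.5, -0.1, -0.8]
opening: 0.0171
```

```bash
python3 - <<'E'
from h import *
im,W=cloud("wrist"); cv2.imwrite("pics/wrist14.png",im)
go(600,197.2,186,73,0)
E
```

```text
t 27.05 tcp [600.8 198.8 251.2] xaxis [ 0.004 -0.003 -1.   ] jawyaw 74.1 q [ 0.2   0.21  1.71 -0.    1.22 -1.09] open 0.0173 F [-0.2  0.4 -0.5]
total shift units [-0.04 -0.08 -3.26] turn units [ 0.04  0.04 -0.19]
```

View pics/wrist14.png

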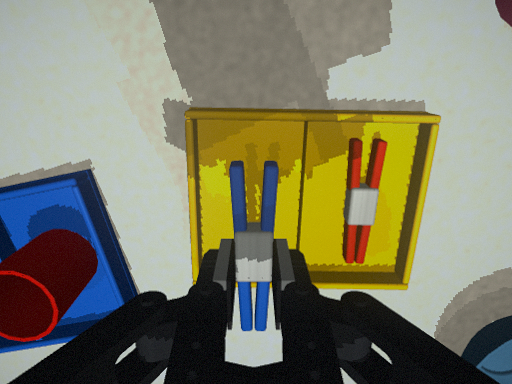

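Blue peg hangs over the -y bay (divider at column 303). Lowering.

Request:
carry_out --increments '[[[0,0,-0.15],[-0.04,-0.06,-0.7],0.05],[[0,0,0],[0,0,-0.8],0.05],[[0,0,0],[0,0,-0.8],0.05],[[0,0,0],[0,0,-0.5],0.05],[[0,0,0],[0,0,0],0.05]]'

```text
t: 27.55
tool_pos: [0.5985, 0.1961, 0.1906]
tool_rot: [-0.993, 1.334, 0.985]
contact_force: [0.6, -0.2, -1.0]
opening: 0.0171
```

```bash
python3 - <<'E'
from h import *
go(600,197.2,185,73,1)
E
```

```text
t 27.60 tcp [598.7 196.1 191.2] xaxis [ 0.004 -0.004 -1.   ] jawyaw 73.1 q [ 0.2   0.28  1.74 -0.    1.12 -1.07] open 0.0169 F [-0.9 -0.6 -1.2]
total shift units [ 0.07  0.05 -0.31] turn units [ 0.04  0.04 -0.01]
```

Request:
carry_out --increments '[[[0,0,0],[0.07,0.05,-0.27],0.05],[[0,0,0],[0,0,0],0.05],[[0,0,0],[0,0,0],0.36],[[0,0,0],[0,0,0],0.36],[[0,0,0],[0,0,0.4],0.36],[[0,0,0],[0,0,0.8],0.36],[[0,0,0],[0,0,1],0.36],[[0,0,0],[0,0,1],0.36]]'

```text
t: 28.4
tool_pos: [0.6004, 0.1975, 0.2539]
tool_rot: [-0.994, 1.333, 0.985]
contact_force: [0.3, 0.8, 0.5]
opening: 0.031
```

```bash
python3 - <<'E'
from h import *
im,W=cloud("wrist"); cv2.imwrite("pics/wrist15.png",im)
c=np.array([.6105,.2316]); a=np.radians(-17)
for u,v in((0,0),):pass
s=(np.hypot(W[...,0]-.61,W[...,1]-.23)<.09)&(W[...,2]>.0)&(W[...,2]<.04)
hsv=cv2.cvtColor(im,cv2.COLOR_BGR2HSV)
for nm,m in(("red",(hsv[...,0]<10)&(hsv[...,1]>120)),("blue",(hsv[...,0]>100)&(hsv[...,0]<130)&(hsv[...,1]>120))):
    P=W[s&m]; print(nm,rect(P),np.percentile(P[:,2],[2,50,98]).round(4))
go(413.5,-241.5,290,94,0)
E
```

```text
red (array([620.9, 268.5]), array([20. , 85.3]), 75.6) [0.0153 0.0172 0.0185]
blue (array([600.7, 198.5]), array([19.9, 85.3]), 73.2) [0.0153 0.0172 0.0185]
t 28.45 tcp [602.  197.8 258.6] xaxis [ 0.011 -0.002 -1.   ] jawyaw 73.1 q [ 0.2   0.2   1.71 -0.    1.22 -1.07] open 0.0308 F [2.6 0.  2.6]
total shift units [ -9.43 -21.97   1.57] turn units [0.   0.12 3.65]
```

View pics/wrist15.png

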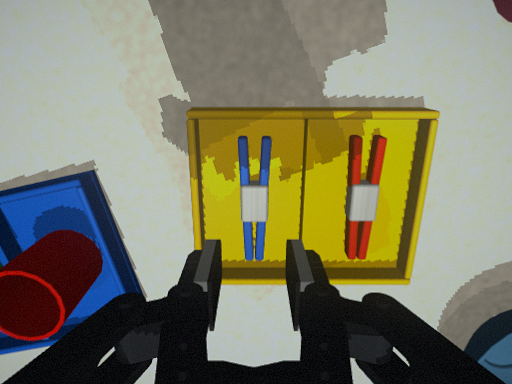

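Both pegs lie flat on the floor (leg tops at 17 mm = 5+12), one per bay. Now the brush.

Request:
carry_out --increments '[[[0,0.1,0.2],[-0.3,-0.5,1],0.75],[[0,0,0.2],[-0.43,-1,0.8],0.75],[[0,0,0.2],[-0.43,-1,0.3],0.75],[[0,0,0.2],[-0.43,-1,0],0.75],[[0,0,0.2],[-0.43,-1,0],0.75],[[0,0,0.2],[-0.43,-1,0],0.75],[[0,0,0.2],[-0.43,-1,0],0.75],[[0,0,0.2],[-0.43,-1,0],0.75]]'

```text
t: 29.25
tool_pos: [0.5352, 0.0452, 0.3157]
tool_rot: [-1.126, 1.246, 1.103]
contact_force: [-0.2, -0.7, 0.0]
opening: 0.0638
```

Request:
carry_out --increments '[[[0,0,0.2],[-0.43,-1,0],0.75],[[0,0,0.2],[-0.43,-1,0],0.75],[[0,0,0.2],[-0.43,-1,0],0.75],[[0,0,0.2],[-0.43,-1,0],0.75],[[0,0,0.2],[-0.43,-1,0],0.75],[[0,0,0.2],[-0.43,-1,0],0.75],[[0,0,0.2],[-0.43,-1,0],0.75],[[0,0,0.2],[-0.43,-1,0],0.75]]'

```text
t: 30.05
tool_pos: [0.4631, -0.121, 0.3247]
tool_rot: [-1.258, 1.159, 1.214]
contact_force: [1.5, -0.5, -0.8]
opening: 0.064
```

```bash
python3 - <<'E'
from h import *
go(413.5,-241.5,290,94,0)
E
```

```text
t 30.05 tcp [ 463.1 -121.   324.7] xaxis [ 0.038  0.002 -0.999] jawyaw 92.5 q [-0.42 -0.26  2.04  0.02  1.33 -2.03] open 0.0640 F [ 1.5 -0.5 -0.8]
total shift units [-2.48 -6.03 -1.74] turn units [-0.03  0.38  0.25]
```

Request:
carry_out --increments '[[[0,0.2,0.1],[-0.42,-1,-0.2],0.75],[[0,0.15,0],[-0.42,-1,-0.2],0.75],[[0,0,0],[-0.42,-1,-0.2],0.75],[[0,0,0],[-0.42,-1,-0.2],0.75],[[0,0,0],[-0.42,-1,-0.2],0.75],[[0,0,0],[-0.3,-0.6,0],0.75],[[0,0,0],[0,0,0],0.75]]'

```text
t: 30.75
tool_pos: [0.412, -0.2394, 0.312]
tool_rot: [-1.258, 1.179, 1.234]
contact_force: [-0.2, 0.6, 1.3]
opening: 0.0641
```

```bash
python3 - <<'E'
from h import *
im,W=cloud("wrist"); cv2.imwrite("pics/wrist16.png",im)
s=(np.hypot(W[...,0]-.4135,W[...,1]+.242)<.07)&(W[...,2]>.028)&(W[...,2]<.045)
P=W[s]; print(rect(P),np.median(P[:,2]))
s=(abs(W[...,0]-.60)<.12)&(abs(W[...,1]+.245)<.11)&(W[...,2]>.018)&(W[...,2]<.026); print('gt',rect(W[s]))
go(413.5,-241.5,197,94,0)
E
```

```text
(array([ 413.5, -241.5]), array([82.7, 36. ]), 3.3) 0.0341102763676403
gt (array([ 582.7, -236.2]), array([ 88.5, 129.7]), 11.5)
t 30.80 tcp [ 412.3 -238.9  312. ] xaxis [ 0.014 -0.006 -1.   ] jawyaw 93.0 q [-0.68 -0.24  2.05  0.    1.32 -2.31] open 0.0640 F [-0.2  0.3 -0.7]
total shift units [ 0.06 -0.13 -5.75] turn units [0.06 0.14 0.17]
```

View pics/wrist16.png

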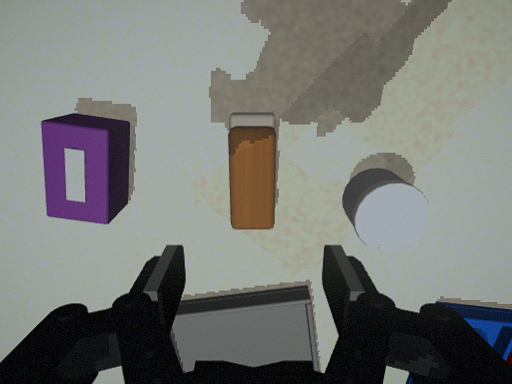

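Brush back at (252,178) in the wrist view, exactly (413.5,-241.5) mm, top 34 mm, with the carton and tin clear on either side. Descending.

Request:
carry_out --increments '[[[0.05,0.14,0.05],[0.05,-0.13,-0.6],0.75],[[0,0,0],[0,0,-0.95],0.75],[[0,0,0],[0,0,-0.95],0.75],[[0,0,0],[0,0,-0.95],0.75],[[0,0,0],[0,0,-0.95],0.75],[[0,0,0],[0,0,-0.8],0.75],[[0,0,0],[0,0,0],0.75]]'

```text
t: 31.5
tool_pos: [0.4152, -0.2368, 0.2029]
tool_rot: [-1.257, 1.178, 1.258]
contact_force: [0.2, 0.3, 0.2]
opening: 0.064
```

```bash
python3 - <<'E'
from h import *
go(413.5,-241.5,190,93.3,1)
E
```

```text
t 31.55 tcp [ 415.6 -237.1  204. ] xaxis [ 0.001 -0.001 -1.   ] jawyaw 93.8 q [-0.67 -0.08  2.1  -0.    1.12 -2.31] open 0.0644 F [ 0.1 -0.2 -0.1]
total shift units [-0.11 -0.22 -0.7 ] turn units [ 0.01  0.01 -0.09]
```

Request:
carry_out --increments '[[[0,0,-0.05],[-0.1,-0.22,-0.4],0.75],[[0,0,0],[0,0,-0.25],0.75],[[0,0,0],[0,0,0],0.7],[[0,0,0],[0,0,0],0.2],[[0,0,0],[0,0,0],0.2],[[0,0,0],[0,0,0],0.2],[[0,0,0],[0,0,0],0.2],[[0,0,0],[0,0,0],0.2]]' --squeeze 40

```text
t: 32.35
tool_pos: [0.4153, -0.2425, 0.1938]
tool_rot: [-1.262, 1.179, 1.248]
contact_force: [0.4, 0.5, -2.1]
opening: 0.035
```

```bash
python3 - <<'E'
from h import *
go(601,-245,270,41,1)
E
```

```text
t 32.40 tcp [ 415.3 -242.5  193.8] xaxis [ 0.006 -0.005 -1.   ] jawyaw 93.6 q [-0.68 -0.06  2.1  -0.    1.09 -2.32] open 0.0350 F [-0.1 -0.5 -2. ]
total shift units [ 9.29 -0.12  3.81] turn units [ 0.08  0.03 -9.17]
```

Request:
carry_out --increments '[[[0.05,0.03,0],[0,0,0.5],0.2],[[0,0,0],[0,0,1],0.2],[[0,0,0],[0,0,1],0.2],[[0,0,-0.5],[0.7,0,1],0.2],[[0,0,-0.9],[1,0,0.3],0.2],[[0,0,-0.9],[1,0,0],0.2],[[0,0,-0.9],[1,0,0],0.2],[[0,0,-0.9],[1,0,0],0.2]]'

```text
t: 33.2
tool_pos: [0.5102, -0.2418, 0.2773]
tool_rot: [-0.936, 1.356, 0.934]
contact_force: [-0.7, 0.4, -0.9]
opening: 0.0347
```

```bash
python3 - <<'E'
from h import *
go(601,-245,260,41,0)
E
```

```text
t 33.20 tcp [ 510.2 -241.8  277.3] xaxis [ 0.004  0.001 -1.   ] jawyaw 69.0 q [-0.58  0.02  1.87  0.    1.25 -1.78] open 0.0347 F [-0.7  0.4 -0.9]
total shift units [ 4.54 -0.16 -0.87] turn units [-0.    0.05 -4.89]
```

Request:
carry_out --increments '[[[0,0.05,-0.95],[0.88,0,0],0.2],[[0,0,-0.95],[0.88,0,0],0.2],[[0,0,-0.95],[0.88,0,0],0.2],[[0,0,-0.95],[0.88,0,0],0.2],[[0,0,-0.7],[0.7,0,0],0.2],[[0,0,0],[0,0,-0.3],0.2],[[0,0,0],[0,0,0],0.2]]'

```text
t: 33.9
tool_pos: [0.6, -0.2413, 0.2756]
tool_rot: [-0.578, 1.491, 0.578]
contact_force: [-0.6, 0.8, -1.7]
opening: 0.0348
```

```bash
python3 - <<'E'
from h import *
im,W=cloud("wrist"); cv2.imwrite("pics/wrist17.png",im)
im,W=cloud("side"); cv2.imwrite("pics/side17.png",im)
go(601,-245,199,41,0)
E
```

```text
t 34.00 tcp [ 600.  -241.6  276.6] xaxis [ 0.003 -0.    -1.   ] jawyaw 42.3 q [-0.5   0.21  1.66  0.    1.27 -1.24] open 0.0347 F [-0.8  0.2 -1.4]
total shift units [ 0.05 -0.17 -3.88] turn units [ 0.    0.03 -0.22]
```

View pics/wrist17.png

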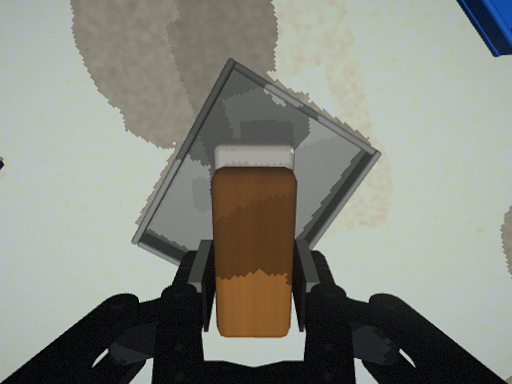

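View pics/side17.png

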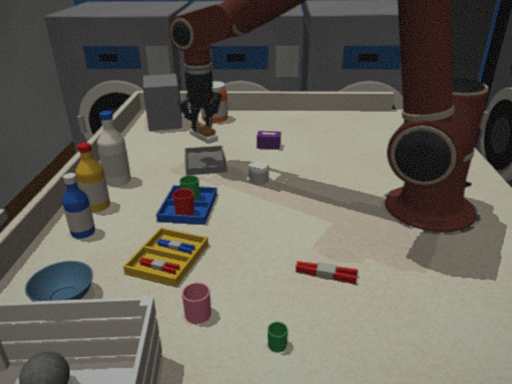

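Brush is held level, diagonal over the grey tray, with both pegs and cups seen in place. Lowering.

Request:
carry_out --increments '[[[0,0.03,-0.1],[0.05,-0.15,-0.6],0.2],[[0,0,0],[0,0,-0.9],0.2],[[0,0,0],[0,0,-0.9],0.2],[[0,0,0],[0,0,-0.7],0.2],[[0,0,0],[0,0,0],0.2]]'

```text
t: 34.5
tool_pos: [0.5981, -0.2448, 0.2083]
tool_rot: [-0.567, 1.498, 0.571]
contact_force: [-1.2, 0.9, -1.8]
opening: 0.0348
```

```bash
python3 - <<'E'
from h import *
go(601,-245,199,41,1)
E
```

```text
t 34.55 tcp [ 598.4 -244.9  209.3] xaxis [-0.002  0.    -1.   ] jawyaw 41.7 q [-0.5   0.29  1.69 -0.    1.16 -1.23] open 0.0350 F [ 0.3 -0.5 -1.5]
total shift units [ 0.13 -0.   -0.51] turn units [-0.   -0.02 -0.11]
```

Request:
carry_out --increments '[[[0,0,0],[0.1,0,-0.3],0.2],[[0,0,0],[0,0,-0.15],0.2],[[0,0,0],[0,0,0],0.2],[[0,0,0],[0,0,0],0.65],[[0,0,0],[0,0,0],0.65],[[0,0,0],[0,0,0.4],0.65],[[0,0,0],[0,0,1],0.65],[[0,0,0],[0,0,1],0.65]]'

```text
t: 35.35
tool_pos: [0.601, -0.2451, 0.2505]
tool_rot: [-0.569, 1.496, 0.569]
contact_force: [0.8, 0.4, -0.3]
opening: 0.0553
```

Request:
carry_out --increments '[[[0,0,0],[0,0,1],0.65],[[0,0,0],[0,0,1],0.65],[[0,0,0],[0,0,1],0.65],[[0,0,0],[0,0,0.8],0.65],[[0,0,0],[0,0,0],0.65]]'

```text
t: 35.85
tool_pos: [0.6021, -0.2456, 0.3393]
tool_rot: [-0.576, 1.488, 0.561]
contact_force: [0.7, -0.5, 0.0]
opening: 0.0554
```

```bash
python3 - <<'E'
from h import *
trays={'blue':((603.7,17.6),-4),'yellow':((610.5,231.6),-17),'grey':((601,-245),11.4)}
def loc(p,t):
    c,a=trays[t]; a=np.radians(a); d=np.array(p)-c; return np.round([d[0]*np.cos(a)+d[1]*np.sin(a),-d[0]*np.sin(a)+d[1]*np.cos(a)],1)
for n in ("scene","side","wrist"):
    im,W=cloud(n); cv2.imwrite(f"pics/{n}18.png",im)
    for nm,c,t,r,lo,hi in (("green",(.603,-.02),'blue',.038,.03,.08),("red",(.606,.053),'blue',.038,.03,.08),("rpeg",(.621,.267),'yellow',.03,.01,.03),("bpeg",(.6,.198),'yellow',.03,.01,.03),("brush",(.601,-.245),'grey',.06,.031,.055),("tin",(.4325,-.1325),None,.06,.03,.06),("carton",(.411,-.372),None,.07,.03,.06)):
        s=(np.hypot(W[...,0]-c[0],W[...,1]-c[1])<r)&(W[...,2]>lo)&(W[...,2]<hi)
        P=W[s]
        if len(P)>20:
            R_=rect(P); print(n,nm,len(P),R_,'z98 %.4f med %.4f'%(np.percentile(P[:,2],98),np.median(P[:,2])),loc(R_[0],t) if t else '')
pose()
E
```

```text
scene green 324 (array([602.8, -22.4]), array([49.8, 48.1]), 83.2) z98 0.0617 med 0.0491 [  1.9 -40. ]
scene red 279 (array([605.1,  51.4]), array([50.4, 48.9]), 71.2) z98 0.0620 med 0.0492 [-1.  33.8]
scene rpeg 86 (array([623.3, 274.5]), array([43.5, 54.8]), 76.1) z98 0.0230 med 0.0175 [-0.3 44.8]
scene bpeg 99 (array([602.2, 205.5]), array([43.7, 55.2]), 74.3) z98 0.0223 med 0.0176 [ -0.3 -27.4]
scene brush 459 (array([ 599.6, -244.7]), array([35. , 85.2]), 40.5) z98 0.0418 med 0.0396 [-1.3  0.6]
scene tin 304 (array([ 433.2, -136.8]), array([55.3, 52.9]), 9.9) z98 0.0491 med 0.0467 
scene carton 739 (array([ 410.7, -374.4]), array([48.7, 77.4]), 85.1) z98 0.0483 med 0.0457 
side green 276 (array([604.7, -19.9]), array([52.8, 49.2]), 84.9) z98 0.0597 med 0.0503 [  3.6 -37.3]
side red 372 (array([607. ,  53.9]), array([50.6, 51.1]), 60.9) z98 0.0599 med 0.0477 [ 0.8 36.4]
side rpeg 210 (array([620.8, 265.9]), array([20.2, 58.5]), 73.3) z98 0.0195 med 0.0159 [-0.2 35.8]
side bpeg 172 (array([602.4, 207.8]), array([39.3, 58.8]), 76.1) z98 0.0193 med 0.0161 [ -0.8 -25.1]
side brush 167 (array([ 600. , -240.7]), array([38.2, 88.2]), 37.2) z98 0.0397 med 0.0372 [-0.1  4.4]
side tin 236 (array([ 432.4, -132.1]), array([56.9, 56.5]), 78.8) z98 0.0467 med 0.0439 
side carton 226 (array([ 411. , -371.4]), array([54.2, 74.4]), 85.0) z98 0.0459 med 0.0424 
wrist brush 4146 (array([ 600.7, -241.9]), array([36. , 82.9]), 41.2) z98 0.0406 med 0.0391 [0.3 3.1]
wrist carton 1058 (array([ 445.5, -367. ]), array([25. , 54.7]), 28.0) z98 0.0461 med 0.0421 
t 36.00 tcp [ 601.2 -245.1  334.6] xaxis [ 0.004 -0.003 -1.   ] jawyaw 41.7 q [-0.5   0.16  1.62 -0.    1.36 -1.23] open 0.0556 F [-0.8  0.7 -1.1]
```

View pics/scene18.png

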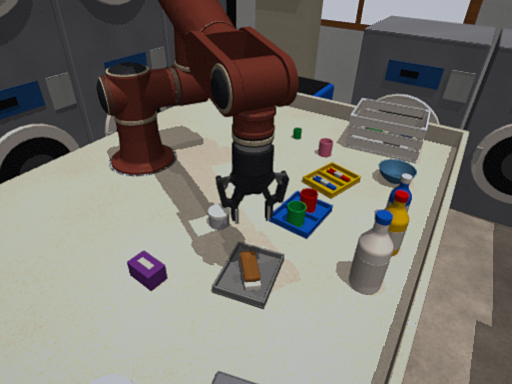

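View pics/wrist18.png

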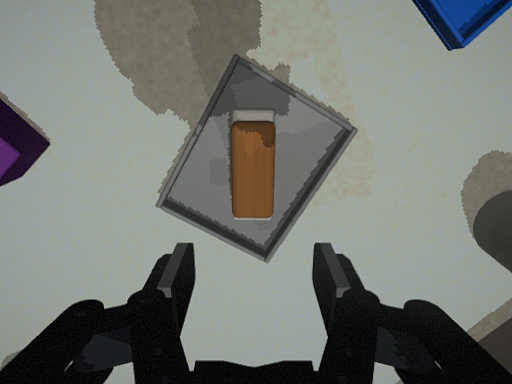

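The brush lies flat inside the grey tray (wrist 253,170; top at 39 mm = 34+5), and everything else is in place. Handing in.

```bash
python3 -c "
from station import *
print(finish_job())"
```

```text
the job is handed in; nothing more can be done
None
```

All five things are sorted into their trays, and I handed the job in at about 36 s of the 115 s allowed. No verdict was reported.

- **Cups:** the red cup and the large green cup stand upright in the blue tray, one per bay, about 35 mm to either side of the divider. Their rims are at 60–62 mm, as expected with the foot on the floor.
- **Pegs:** the blue peg and the small red peg lie flat in the yellow tray, one per bay. Their legs' tops were about 17 mm up when the second peg was set down, which matches the floor.
- **Brush:** it lies on its bristles in the grey tray, turned diagonally. Its top is at 37–40 mm (39 mm expected), and it is within about 5 mm of the tray's centre.
- **Left alone:** the pink cup, the small green cup and the large red peg were not touched. The tin and carton read within about 4 mm of where they started, which is no more than the gap between the cameras.

**Checks that disagreed:** the scene and side cameras differ by 2–5 mm. The last automatic reading of where the pegs sit sideways was off by up to about 10 mm because it also caught part of the divider. The wrist camera had earlier shown both pegs centred in their bays, and the last pictures agree. No check failed.

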